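# Clear and cap the test dock

## Task

The test run is over: first switch the dock off with its toggle, and only then pull every test plug out of its socket and put it in the empty clear tray between the dock and the robot. Finish with a dust cap from the bin standing squarely over each of the four sockets, its rim down on the deck, whether or not that socket held a plug; leave the other things on the bench where they are.

Things in the scene. Friction and masses are not known exactly. Their poses are not given: they have to be found in the camera images.
- dock: White test dock, a fixed slab 90 (x) x 420 (y) x 34 mm high; origin at the centre of its underside, z up. Four sockets in a row along y, 75 mm apart: each a black collar 26 x 26 mm, 10 mm high on the deck (top 44 mm above the bench) round a 16 mm square hole.
- toggle (a joint): Black power toggle of the dock, on a grey block on the deck 155 mm to +y of the dock's middle: a lever 50 mm long hinged about the dock's y axis. 0 rad = ON, leaning to the dock's -x side (towards the robot); 1.0 rad = OFF, leaning to +x. It is pushed over and stays where it is left.
- toggle_tip (a point): Free end of the toggle lever.
- socket0 (a point): Centre of the mouth of socket 0, level with the top of its collar (10 mm above the deck). Axes as the dock.
- socket1 (a point): Centre of the mouth of socket 1, level with the top of its collar (10 mm above the deck). Axes as the dock.
- socket2 (a point): Centre of the mouth of socket 2, level with the top of its collar (10 mm above the deck). Axes as the dock.
- socket3 (a point): Centre of the mouth of socket 3, level with the top of its collar (10 mm above the deck). Axes as the dock.
- plug0: Test plug 64 mm long, may be absent. Origin: centre of its foot; z runs to the head. Square blade 15.2 mm wide, z 0 to 34 mm (waisted between 7 and 21 mm), then a black head 20 (x) x 26 (y) x 30 mm, the grip. At the start it is fully in its socket, the head's underside on the collar, held by a sprung detent that lets go at about 10 N straight up; only its head stands above the collar.
- plug1: Test plug 64 mm long, may be absent. Origin: centre of its foot; z runs to the head. Square blade 15.2 mm wide, z 0 to 34 mm (waisted between 7 and 21 mm), then a black head 20 (x) x 26 (y) x 30 mm, the grip. At the start it is fully in its socket, the head's underside on the collar, held by a sprung detent that lets go at about 10 N straight up; only its head stands above the collar.
- plug2: Test plug 64 mm long, may be absent. Origin: centre of its foot; z runs to the head. Square blade 15.2 mm wide, z 0 to 34 mm (waisted between 7 and 21 mm), then a black head 20 (x) x 26 (y) x 30 mm, the grip. At the start it is fully in its socket, the head's underside on the collar, held by a sprung detent that lets go at about 10 N straight up; only its head stands above the collar.
- plug3: Test plug 64 mm long, may be absent. Origin: centre of its foot; z runs to the head. Square blade 15.2 mm wide, z 0 to 34 mm (waisted between 7 and 21 mm), then a black head 20 (x) x 26 (y) x 30 mm, the grip. At the start it is fully in its socket, the head's underside on the collar, held by a sprung detent that lets go at about 10 N straight up; only its head stands above the collar.
- tray: Empty clear tray, fixed, outside 150 (x) x 200 (y) x 22 mm high, walls and floor 4 mm; origin at the centre of its underside.
- bin: Grey shallow bin that holds the dust caps, fixed, outside 150 (x) x 200 (y) x 22 mm high, walls and floor 4 mm; origin at the centre of its underside. It and the tray may change places.
- cap0: White dust cap, one of five alike (one is a spare): a square hood 38 x 38 x 16 mm, hollow below (opening 33 x 33, 12 deep), with a square knob 14 x 14, 20 mm high on top (36 mm in all). Origin at the centre of the open underside, z up to the knob, sides along x and y. On a socket its rim stands on the deck, 10 mm below the socket's mouth.
- cap1: White dust cap, one of five alike (one is a spare): a square hood 38 x 38 x 16 mm, hollow below (opening 33 x 33, 12 deep), with a square knob 14 x 14, 20 mm high on top (36 mm in all). Origin at the centre of the open underside, z up to the knob, sides along x and y. On a socket its rim stands on the deck, 10 mm below the socket's mouth.
- cap2: White dust cap, one of five alike (one is a spare): a square hood 38 x 38 x 16 mm, hollow below (opening 33 x 33, 12 deep), with a square knob 14 x 14, 20 mm high on top (36 mm in all). Origin at the centre of the open underside, z up to the knob, sides along x and y. On a socket its rim stands on the deck, 10 mm below the socket's mouth.
- cap3: White dust cap, one of five alike (one is a spare): a square hood 38 x 38 x 16 mm, hollow below (opening 33 x 33, 12 deep), with a square knob 14 x 14, 20 mm high on top (36 mm in all). Origin at the centre of the open underside, z up to the knob, sides along x and y. On a socket its rim stands on the deck, 10 mm below the socket's mouth.
- cap4: White dust cap, one of five alike (one is a spare): a square hood 38 x 38 x 16 mm, hollow below (opening 33 x 33, 12 deep), with a square knob 14 x 14, 20 mm high on top (36 mm in all). Origin at the centre of the open underside, z up to the knob, sides along x and y. On a socket its rim stands on the deck, 10 mm below the socket's mouth.
- tape: Bystander: roll of tape, ring 60 mm across, 15 mm high; origin centre of underside.
- solvent: Bystander: bottle 48 mm across, 130 mm high; origin centre of underside.
- driver: Bystander: screwdriver lying on the bench.
- brush: Bystander: brush lying on the bench.
- jar: Bystander: closed jar 52 mm across, 60 mm high; origin centre of underside.
Not all that is in view belongs to the job. What is shaped like the cap3 but blue is not meant.

How it is judged:
By the outcome, as a careful person would: the job done as asked, in the order asked, and still so for the second after the job is handed in, with the robot touching nothing.
Of plug0, plug1, plug2, plug3 only 2 to 4 are there at a start; the rules pass over those that are not, and their reading is None.
At some moment in a run one of cap0, cap1, cap2, cap3, cap4 may be knocked a few centimetres aside while the robot is not near it.
Once in a run the grip may slacken for a moment while it holds something.
It also fails if it takes over 210 s, if anything falls off the work surface, if the arm or the gripper's body presses on something with over 40 N, if the wrist force passes 120 N, or if a joint passes its speed limit or range.

## Robot

A 7-joint arm with a two-finger parallel gripper is mounted at the origin on the work surface. World frame = base frame: x ahead of the robot, y to its left, z up, the work surface at z = 0. Lengths are in mm, angles in rad, forces in N, time in s.
With the tool pointing down it reaches from about 400 to 875 mm from the base axis. Payload 4.4 kg.
Tool frame: the origin (TCP) lies midway between the tips of the shut fingers; the grasp point (between the pads) lies 19 mm behind it; z points along the fingers, y is the line along which they close (so a half turn about z gives the same grasp; the last joint's range is limited). The gripper opens to 85 mm and grips with 20 to 120 N. Pads are 22 mm wide; open, the fingers measure 114 mm over their backs; the gripper's body (76 mm by 85 mm) begins 54 mm behind the grasp point. The pads swing forward as they close: fully open they stand 13 mm farther back than shut.
Start: joints at [-1.241, 0.628, 0.038, 1.517, -0.027, 0.996, -0.02], TCP at [250.583, 599.771, 231.313] pointing down, gripper open.
Joint ranges: [-3.06, 3.06], [-0.37, 2.12], [-1.25, 1.32], [0.18, 2.47], [-1.1, 4.24], [0.23, 1.98], [-2.94, 2.94]. Speed limits (rad/s): [2.57, 2.57, 3.14, 3.14, 3.14, 3.14, 3.14].

## Interface

Orientations are given as [roll, pitch, yaw] about the fixed x, y, z axes, in that order (R = Rz(yaw) Ry(pitch) Rx(roll)).
In Python, from cell import ctrl gives the robot as it stands.
- The arm moves only by the shell command python3 -m crank 'ROWS' [OPENING]. ROWS is JSON, a list that holds one entry, the list of rows, each a list of 4 numbers: the shift along the tool's x, y, z normalised to -1 to 1, where 1 is 2.5 cm, then the turn about the tool's z normalised to -1 to 1, where 1 is 0.08 rad. In form: [[[dx, dy, dz, turn], ...]]. A call has 1 to 12 rows; each row shifts and turns the commanded pose from where the row before left it, along the tool's axes as they then stand; what a row does not reach is not made up. A row lasts 1/12 s, in which the tool goes at most 41.7 mm and 7.16 degrees, less where a joint would pass 70% of its speed; a pose out of reach is approached as far as the arm can. A call with a number of a shift or a turn outside -1 to 1 is refused whole. A call with a gripper value outside its range is refused whole. OPENING is the closure, from -1 (fully open) to 1 (shut), set as the call begins (- or left out, the last holds). The fingers move at their own pace and stop on an object; the grip force is fixed at half the most. Time passes only in rows, so rows that do not move let the fingers close. It gives the time, the measured TCP pose, the force, the opening and the grip force at its end, in the units of the state.
- ctrl.read_state(): the state, without advancing time (a new reading comes with each control period).
- ctrl.get_image(name): name is "scene" or "top" or "wrist"; returns a dict with "img" (400x640x3 uint8, red, green, blue), "intrinsics" (3x3 intrinsics, pixels), "dist" ([k1, k2, p1, p2, k3] as OpenCV has them; the pictures are not rectified), "extrinsics" (4x4, takes a point from camera to world coordinates). Camera axes: x right, y up, looking along -z (the intrinsics and any distortion apply to the point x, -y, -z); pixel columns grow to the right and rows downward; lengths in mm; the calibration is good to about 2 mm. A picture is of the moment at which its call begins. There is no depth.
- ctrl.finish_job(): hands the job in; it is judged then, once.
Trained networks look in the newest picture that a camera, given by its name, has taken for a name from the list of things; names that differ only in an ending like _2 or _b are one class to them, and where a whole thing is asked for, a point or a joint stands for the part that bears it (a point fixed in the world has none). Each returns a list of dicts, best first, with "confidence" (0 to 1); they miss things now and then, are a little off and sometimes report something else, mostly with a low value. They report only what shows in the picture. A call takes as long as a camera call. They do not tell look-alikes from the thing itself.
- ctrl.find_in(camera, target): "position" ([row, column] in pixels, amid what is visible of it).
- ctrl.trace(camera, target): "mask" (400x640 bool, what is visible of it) and "position" ([row, column] in pixels, amid what is visible of it).
- ctrl.place_of(camera, target): "position" ([row, column] in pixels: a listed point, or the origin of a listed thing).
The state is a dict: "clock": time; "qpos": joint angles; "qd": joint speeds; "tau": joint torques, N m; "eef_pos": TCP position; "tool_rot": TCP orientation; "force": force on the tool from outside, world axes, zero at the start; "torque": the same for the moment, N m; "width": finger opening in mm; "gripper_force": force on a finger pad.
Only numpy, scipy, OpenCV 4.12 (cv2) and the standard library are available. Lean on these libraries where they do the work, as an engineer would, in place of code of your own. Each camera call takes 0.05 s, during which the arm holds its last target. There are 200 camera calls.

## Working session

There is one attempt and no reset: what is moved stays moved. The work goes in short steps, Python scripts to look and compute and a shell command to move; the robot and the scene stay as the last step left them, time stands still between calls to the robot, and variables do not carry over. Pictures are saved under pics/ and viewed, at most 14 in all, crops included, and the job is handed in when it is done.

```bash
ls; mkdir -p pics; cat > h.py <<'E'
import numpy as np, cv2
from cell import ctrl
from scipy.spatial.transform import Rotation as R
def ray(im,rc):
    K=np.array(im["intrinsics"]);d=np.array(im["dist"]);E=np.array(im["extrinsics"])
    u=cv2.undistortPoints(np.array([[[rc[1],rc[0]]]],float),K,d)[0,0]
    return E[:3,3],E[:3,:3]@np.array([u[0],-u[1],-1.])
def at(im,rc,z):
    o,v=ray(im,rc);return o+v*(z-o[2])/v[2]
def proj(im,p):
    K=np.array(im["intrinsics"]);d=np.array(im["dist"]);E=np.array(im["extrinsics"])
    q=E[:3,:3].T@(np.array(p,float)-E[:3,3]);q=q*[1,-1,-1]
    c=cv2.projectPoints(q[None],np.zeros(3),np.zeros(3),K,d)[0][0,0];return c[1],c[0]
def save(im,n,crop=None,s=1):
    a=im["img"][:,:,::-1]
    if crop:a=a[crop[0]:crop[1],crop[2]:crop[3]]
    cv2.imwrite("pics/"+n,cv2.resize(a,None,fx=s,fy=s,interpolation=cv2.INTER_CUBIC))
def st():
    s=ctrl.read_state();print("t",s["clock"],"tcp",np.round(s["eef_pos"],1),"rot",np.round(s["tool_rot"],3),"w",s["width"],"F",np.round(s["force"],1));return s
def go(s,p,yaw=None):
    "rows needed: tool axes shift in units"
    M=R.from_euler("xyz",s["tool_rot"]).as_matrix();return np.round(M.T@(np.array(p)-s["eef_pos"])/25,3)
E
python3 - <<'E'
from h import *
s=st();print(s)
a=ctrl.get_image("scene");b=ctrl.get_image("top")
save(a,"s0.png");save(b,"t0.png")
print(np.round(np.array(b["extrinsics"]),3),np.round(np.array(a["extrinsics"]),3),b["dist"])
for n in ["dock","toggle","toggle_tip","socket0","socket1","socket2","socket3","plug0","tray","bin","cap0"]:
    print(n,[(np.round(d["position"],1).tolist(),round(d["confidence"],2)) for d in ctrl.place_of("top",n)])
E
```

```text
pics
t 0.0 tcp [250.3 599.2 230.4] rot [-3.14   0.     2.746] w 85.29743965962673 F [ 0.6 -0.4 -0.4]
{'clock': 0.0, 'qpos': array([-1.24079631,  0.62933831,  0.03844364,  1.51836199, -0.02700242,
        0.99625655, -0.01998057]), 'qd': array([-7.44615108e-04, -2.01471551e-04, -7.50080839e-04,  2.61005452e-05,
        6.38138546e-05, -6.42185044e-04, -2.74527237e-03]), 'tau': array([ 3.24473349e-04, -5.63392246e+01,  1.22679893e+00, -1.93437624e+01,
        1.12134629e-02,  1.06359611e-02,  1.01430152e-05]), 'eef_pos': array([250.34445782, 599.19902656, 230.39608111]), 'tool_rot': array([-3.13974662e+00,  2.25174154e-05,  2.74580954e+00]), 'force': array([ 0.57030359, -0.3867642 , -0.42841402]), 'torque': array([-0.0066886 , -0.02805288, -0.00842104]), 'gripper_force': 0.0, 'width': 85.29743965962673}
[[-1.000000e-02  9.970000e-01 -7.600000e-02  4.100090e+02]
 [-1.000000e+00 -1.100000e-02 -2.400000e-02 -2.073000e+01]
 [-2.500000e-02  7.500000e-02  9.970000e-01  1.287124e+03]
 [ 0.000000e+00  0.000000e+00  0.000000e+00  1.000000e+00]] [[ 7.800000e-01 -3.390000e-01  5.270000e-01  1.151845e+03]
 [ 6.260000e-01  4.250000e-01 -6.540000e-01 -7.741890e+02]
 [-2.000000e-03  8.390000e-01  5.440000e-01  7.506310e+02]
 [ 0.000000e+00  0.000000e+00  0.000000e+00  1.000000e+00]] [-0.1109042  0.         0.         0.         0.       ]
dock [([151.5, 318.0], 0.68), ([230.4, 307.0], 0.38)]Traceback (most recent call last):
  File "<stdin>", line 7, in <module>
ValueError: it knows: bin, brush, cap, dock, driver, jar, plug, socket, solvent, tape, toggle_tip, tray
```

```bash
python3 - <<'E'
from h import *
b=ctrl.get_image("top");a=ctrl.get_image("scene")
for cam,im in(("top",b),("scene",a)):
  for n,z in [("dock",0),("toggle_tip",90),("socket0",44),("plug0",10),("tray",0),("bin",0),("cap0",4),("jar",0),("solvent",0),("tape",0)]:
    print(cam,n,[(np.round(d["position"],1).tolist(),np.round(at(im,d["position"],z),0)[:2].tolist(),round(d["confidence"],2)) for d in ctrl.place_of(cam,n)])
E
```

```text
top dock [([150.6, 319.2], [633.0, -11.0], 0.89), ([187.9, 481.4], [526.0, -450.0], 0.71)]
top toggle_tip [([148.7, 258.0], [625.0, 144.0], 0.57)]
top socket0 [([151.6, 381.5], [621.0, -174.0], 0.92), ([150.1, 323.7], [626.0, -23.0], 0.72), ([152.9, 346.0], [618.0, -81.0], 0.71), ([148.5, 291.0], [632.0, 63.0], 0.66)]
top plug0 [([152.4, 321.9], [626.0, -18.0], 0.58), ([160.7, 376.9], [602.0, -166.0], 0.48), ([154.2, 349.2], [620.0, -92.0], 0.45), ([147.9, 296.9], [639.0, 49.0], 0.41)]
top tray [([221.2, 220.8], [444.0, 258.0], 0.66)]
top bin [([225.5, 401.6], [427.0, -230.0], 0.67), ([234.4, 421.9], [403.0, -284.0], 0.33), ([152.1, 352.8], [628.0, -102.0], 0.22)]
top cap0 [([237.9, 403.0], [394.0, -232.0], 0.78), ([206.4, 424.6], [478.0, -292.0], 0.7), ([214.6, 376.9], [457.0, -163.0], 0.69), ([255.2, 463.2], [346.0, -393.0], 0.69), ([235.2, 421.8], [401.0, -283.0], 0.55), ([238.7, 375.2], [393.0, -158.0], 0.51), ([224.9, 476.6], [426.0, -432.0], 0.47)]
top jar [([189.6, 481.1], [522.0, -449.0], 0.92), ([154.8, 348.6], [620.0, -90.0], 0.16)]
top solvent [([143.5, 187.9], [659.0, 351
[... 579 characters left out ...]
3.0, -169.0], 0.58), ([259.1, 315.5], [617.0, -109.0], 0.47)]
scene tray [([188.9, 342.1], [454.0, 239.0], 0.59)]
scene bin [([253.6, 238.0], [429.0, -215.0], 0.66), ([191.9, 371.9], [544.0, 286.0], 0.24)]
scene cap0 [([259.5, 212.0], [397.0, -278.0], 0.81), ([237.4, 242.3], [390.0, -161.0], 0.78), ([247.1, 261.6], [464.0, -158.0], 0.78), ([272.4, 167.1], [346.0, -383.0], 0.59), ([300.1, 167.2], [428.0, -440.0], 0.56), ([230.4, 340.4], [590.0, 41.0], 0.32)]
scene jar [([328.0, 191.1], [538.0, -455.0], 0.61)]
scene solvent [([198.3, 412.9], [671.0, 336.0], 0.93), ([258.4, 317.2], [611.0, -95.0], 0.36)]
scene tape [([212.7, 295.2], [423.0, 32.0], 0.76), ([273.9, 227.4], [468.0, -287.0], 0.61)]
```

View pics/t0.png

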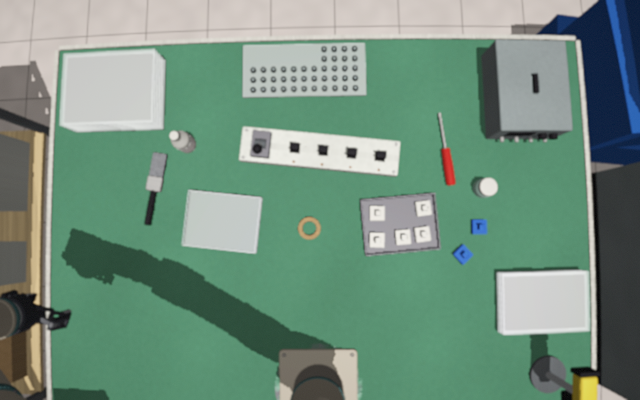

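View pics/s0.png

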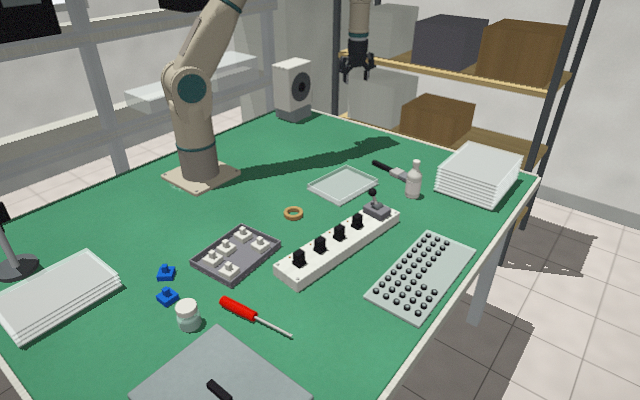

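The top view shows the dock with four plugs (row,col ≈147,294; 150,323; 153,351; 156,381) and the toggle at (147,258). The clear tray is at (221,222) and the bin, with five white caps, at (224,400). The caps are at (212,377), (208,423), (239,376), (236,403) and (234,422). The blue look-alikes at (226,479) and (254,462) are not wanted. The scene view also shows four plugs, with the lever leaning towards the robot. Next I go above the dock for a close look.

```bash
python3 -m crank '[[[0,0,-0.8,1],[0,0,-0.8,1],[0,0,-0.8,1],[0,0,-0.8,1],[0,0,0,1],[0,0,0,1],[0,0,0,1],[0,0,0,1],[0,0,0,1],[0,0,0,1],[0,0,0,1],[0,0,0,1]]]' -1
python3 -m crank '[[[0,0,0,1],[0,0,0,1],[0,0,0,1],[0,0,0,1],[-0.92,0.8,0,0],[-0.92,0.8,0,0],[-0.92,0.8,0,0],[-0.92,0.8,0,0],[-0.92,0.8,0,0],[-0.92,0.8,0,0],[-0.92,0.8,0,0],[-0.92,0.8,0,0]]]'
python3 -m crank '[[[-0.92,0.8,0,0],[-0.92,0.8,0,0],[-0.92,0.8,0,0],[-0.92,0.8,0,0],[-0.92,0.8,0,0],[-0.92,0.8,0,0],[-0.92,0.8,0,0],[-0.92,0.8,0,0],[-0.92,0.8,0,0],[-0.92,0.8,0,0],[-0.92,0.8,0,0],[0,0,0,0]]]'
python3 - <<'E'
from h import *
s=st();w=ctrl.get_image("wrist");save(w,"w0.png")
M=R.from_euler("xyz",s["tool_rot"]).as_matrix();E=np.array(w["extrinsics"])
print(M.T@(E[:3,3]-s["eef_pos"]),np.round(M.T@E[:3,:3],2),w["dist"])
for n,z in [("dock",0),("toggle_tip",90),("socket0",44),("plug0",10)]:
    print(n,[(np.round(d["position"],1).tolist(),np.round(at(w,d["position"],z),0)[:2].tolist(),round(d["confidence"],2)) for d in ctrl.place_of("wrist",n)])
E
```

```text
clock: 2.25
eef_pos: [250.5, 599.7, 311.3]
tool_rot: [-3.141, -0.0, 1.782]
force: [-0.2, 0.6, 0.5]
width: 85.5
gripper_force: 0.0
clock: 3.25
eef_pos: [391.0, 398.8, 311.5]
tool_rot: [3.142, -0.0, 1.466]
force: [0.8, 0.7, -1.0]
width: 85.2
gripper_force: 0.0
clock: 4.25
eef_pos: [585.9, 117.5, 311.7]
tool_rot: [3.138, 0.005, 1.457]
force: [-0.0, -1.6, -0.9]
width: 85.5
gripper_force: 0.0
t 4.25 tcp [585.9 117.5 311.7] rot [3.138 0.005 1.457] w 85.49966190578634 F [-0.  -1.6 -0.9]
[  76.00502789   -0.22019816 -141.53922747] [[ 0.    0.95  0.3 ]
 [ 1.   -0.   -0.  ]
 [-0.    0.3  -0.95]] [-0.02570263  0.          0.          0.          0.        ]
dock [([228.9, 350.0], [623.0, -8.0], 0.82)]
toggle_tip [([139.6, 352.4], [630.0, 148.0], 0.67)]
socket0 [([291.3, 353.9], [618.0, -96.0], 0.96), ([246.9, 359.4], [632.0, -19.0], 0.95), ([330.0, 352.9], [610.0, -172.0], 0.91), ([200.7, 358.1], [635.0, 54.0], 0.75), ([225.5, 353.0], [625.0, 17.0], 0.18)]
plug0 [([193.9, 358.0], [639.0, 54.0], 0.86), ([276.8, 351.0], [617.0, -91.0], 0.84), ([235.2, 352.5], [625.0, -15.0], 0.83), ([313.6, 349.9], [609.0, -166.0], 0.5)]
```

View pics/w0.png

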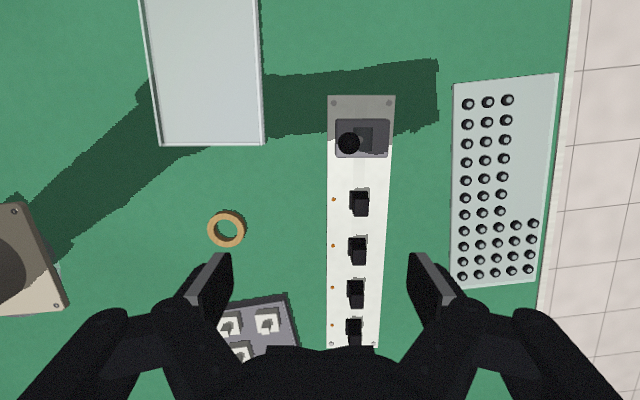

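The wrist view shows the plugs at (row,col) (203,359), (249,357), (293,356) and (331,354). The lever knob is at (143,349), on the left of its block, so it is ON. I now fit the dock pose from the deck edges and the socket points.

```bash
cat > dock.py <<'E'
from h import *
def fit(w,view="wrist",rows=range(165,335,3)):
    g=w["img"].astype(int);L=[];Rr=[]
    for r in rows:
        m=(g[r].min(1)>150)&((g[r].max(1)-g[r].min(1))<30)
        c=np.flatnonzero(m[315:405])+315
        if len(c)<5: continue
        L.append(at(w,(r,c[0]-.5),34)[:2]);Rr.append(at(w,(r,c[-1]+.5),34)[:2])
    out=[]
    for P in(np.array(L),np.array(Rr)):
        for _ in range(3):
            k=np.polyfit(P[:,1],P[:,0],1);e=np.abs(P[:,0]-np.polyval(k,P[:,1]));P=P[e<max(2*np.median(e),.5)]
        out.append(k)
    return out
E
python3 - <<'E'
from dock import *
w=ctrl.get_image("wrist");o=fit(w);print(o,[np.polyval(k,0) for k in o],(o[1][1]-o[0][1])*np.cos(np.arctan(o[0][0])))
S=[d["position"] for d in ctrl.place_of("wrist","socket0") if d["confidence"]>.5]
T=ctrl.get_image("top");
for cam,im in(("wrist",w),("top",T),("scene",ctrl.get_image("scene"))):
  ds=[at(im,d["position"],44)[:2] for d in ctrl.place_of(cam,"socket0") if d["confidence"]>.5]
  ds=np.array(sorted([p for p in ds if p[0]>560],key=lambda p:p[1]));print(cam,np.round(ds,1).tolist(),ds.mean(0))
E
```

```text
[array([1.11494039e-01, 5.84169480e+02]), array([1.09152119e-01, 6.74990306e+02])] [np.float64(584.1694797509241), np.float64(674.9903057839792)] 90.26154173581888
wrist [[611.6, -168.2], [612.0, -92.9], [639.0, 55.6]] [620.87605744 -68.47995846]
top [[618.4, -94.4], [625.6, -24.5], [633.2, 63.2]] [625.73305024 -18.56931759]
scene [[614.3, -170.2], [627.2, -109.4], [629.1, -10.8], [637.2, 65.8]] [626.98668081 -56.1415851 ]
```

```bash
python3 - <<'E'
from dock import *
T=ctrl.get_image("top");w=ctrl.get_image("wrist")
psi=-0.1099;ey=np.array([-np.sin(psi),np.cos(psi)]);ex=np.array([np.cos(psi),np.sin(psi)]);c0=np.array([629.6,0])
def prof(im,off):
    V=[]
    ss=np.arange(-260,260,1.)
    for s in ss:
        q=c0+ey*s+ex*off;r,c=proj(im,[*q,34]);V.append(cv2.getRectSubPix(im["img"],(1,1),(c,r))[0,0].astype(int) if 0<=r<399 and 0<=c<639 else [0,0,0])
    return ss,np.array(V)
for nm,im in(("top",T),("wrist",w)):
  for off in(-30,30):
    ss,V=prof(im,off);grey=(V[:,0]>V[:,1]-25)&(V.max(1)>60);k=ss[grey];print(nm,off,k.min(),k.max())
  for off in (-12,-8,8,12):
    ss,V=prof(im,off);d=ss[(V.max(1)<90)];print(off,d.astype(int).tolist())
save(w,"w1.png",(80,380,290,430),3 if False else 2)
E
```

```text
top -30 -223.0 259.0
top 30 -223.0 259.0
-12 [143, 144, 145, 146, 147, 148, 149, 150, 151, 152, 153, 154, 155, 156, 157, 158, 159, 160, 161, 162, 163, 164, 165, 166, 167, 168, 169, 170, 171, 172, 173, 174, 175, 176, 177, 178, 179, 180, 181, 182, 183, 184, 185, 186, 187, 188, 189, 190, 191, 192]
-8 [-181, -180, -179, -178, -177, -176, -175, -174, -173, -172, -171, -170, -169, -168, -167, -166, -165, -164, -163, -162, -161, -105, -104, -103, -102, -101, -100, -99, -98, -97, -96, -95, -94, -93, -92, -91, -90, -89, -88, -87, -30, -29, -28, -27, -26, -25, -24, -23, -22, -21, -20, -19, -18, -17, -16, -15, -14, -13, -12, 45, 46, 47, 48, 49, 50, 51, 52, 53, 54, 55, 56, 57, 58, 59, 60, 61, 62, 63, 64, 142, 143, 144, 145, 146, 147, 148, 149, 150, 151, 152, 153, 154, 155, 156, 157, 158, 159, 160, 161, 162, 163, 164, 165, 166, 167, 168, 169, 170, 171, 172, 173, 174, 175, 176, 177, 178, 179, 185, 186, 187, 188, 189, 190, 191, 192, 193, 194]
8 [-185, -184, -183, -182, -181, -180, -179, -178, -177, -176, -175, -174, -173, -172, -171, -170, -169, -168, -167, -166, -165, -164, -163, -162, -161, -160,
[... 6846 characters left out ...]
34, -33, -32, -31, -30, -29, -28, -27, -26, -25, -24, -23, -22, -21, -20, -19, -18, -17, -16, -15, -14, -13, -12, -11, -10, -9, -8, 27, 28, 29, 30, 31, 32, 33, 34, 35, 36, 37, 38, 39, 40, 41, 42, 43, 44, 45, 46, 47, 48, 49, 50, 51, 52, 53, 54, 55, 56, 57, 58, 59, 60, 61, 62, 63, 64, 65, 66, 67, 127, 128, 129, 130, 131, 132, 133, 134, 135, 136, 137, 138, 139, 140, 141, 142, 143, 144, 145, 146, 147, 148, 149, 150, 151, 152, 153, 154, 155, 156, 157, 158, 159, 160, 161, 162, 163, 164, 165, 166, 167, 168, 201, 202, 203, 204, 205, 206, 207, 208, 209, 210, 211, 212, 213, 214, 215, 216, 217, 218, 219, 220, 221, 222, 223, 224, 225, 226, 227, 228, 229, 230, 231, 232, 233, 234, 235, 236, 237, 238, 239]
```

View pics/w1.png

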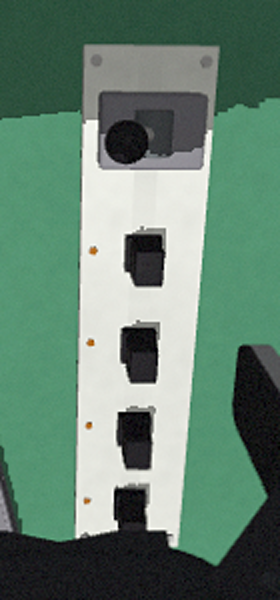

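The crop shows the lever knob at wrist pixel (151,353), with four plugs in place. I triangulate the tip next.

```bash
python3 - <<'E'
from h import *
A=[]
for cam,px in (("wrist",(151,353)),("top",None),("scene",None)):
    im=ctrl.get_image(cam)
    if px is None: px=ctrl.place_of(cam,"toggle_tip")[0]["position"]
    A.append(ray(im,px)); print(cam,np.round(px),[np.round(at(im,px,z)[:2]).tolist() for z in(70,85,100)])
M=np.zeros((3,3));b=np.zeros(3)
for o,v in A:
    v=v/np.linalg.norm(v);P=np.eye(3)-np.outer(v,v);M+=P;b+=P@o
print(np.linalg.solve(M,b))
E
```

```text
wrist [151 353] [[627.0, 140.0], [625.0, 143.0], [624.0, 145.0]]
top [148. 258.] [[629.0, 147.0], [626.0, 145.0], [624.0, 143.0]]
scene [191. 370.] [[592.0, 190.0], [604.0, 169.0], [617.0, 148.0]]
[622.27743783 143.36299741 103.69878922]
```

```bash
python3 -m crank '[[[0.65,-0.22,0,0],[0.65,-0.22,0,0],[0,0,0.9,0],[0,0,0.9,0],[0,0,0.9,0],[0,0,0.9,0],[0,0,0.9,0],[0,0,0.9,0],[0,0,0.9,0],[0,0,0.9,0],[0,0,0.9,0],[0,0,0,0]]]' 1
python3 -m crank '[[[0,0,0.5,0],[0,0,0.5,0],[0,0,0,0],[0,0,0,0]]]'
python3 - <<'E'
from h import *
st();w=ctrl.get_image("wrist");s=ctrl.get_image("scene");a=w["img"][:,:,::-1];b=s["img"][140:300,280:460,::-1]
cv2.imwrite("pics/x2.png",np.hstack([cv2.resize(a,(480,300)),cv2.resize(b,(320,300))]))
E
```

```text
clock: 6.2
eef_pos: [572.2, 158.3, 104.8]
tool_rot: [-3.134, 0.003, 1.466]
force: [-0.3, 0.9, -0.0]
width: 0.3
gripper_force: 0.0
clock: 6.53
eef_pos: [575.1, 158.8, 83.7]
tool_rot: [-3.141, 0.0, 1.466]
force: [0.2, -0.1, 0.7]
width: -0.2
gripper_force: 0.0
t 6.5333 tcp [575.1 158.8  83.7] rot [-3.141  0.     1.466] w -0.2499565261105043 F [ 0.2 -0.1  0.7]
```

View pics/x2.png

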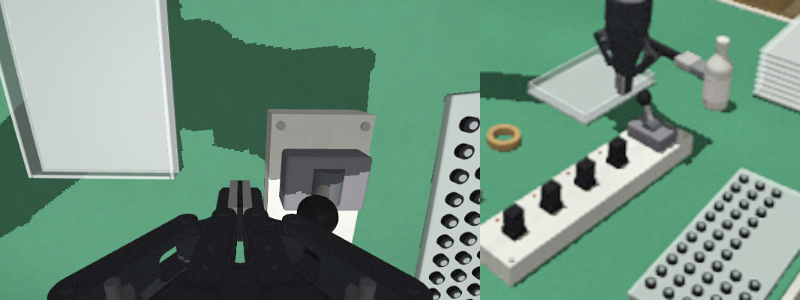

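The closed fingers stand left of the lever, about 8 mm too far to +y. I correct that and push.

```bash
python3 -m crank '[[[-0.32,0,0,0],[0,0.4,0,0],[0,0.4,0,0],[0,0.4,0,0],[0,0.3,0,0],[0,0.3,0,0],[0,0.3,0,0],[0,0.3,0,0],[0,0,0,0]]]'
python3 -m crank '[[[0,0.15,0,0],[0,0.15,0,0],[0,0,0,0]]]'
python3 - <<'E'
from h import *
st();w=ctrl.get_image("wrist");s=ctrl.get_image("scene");a=w["img"][:,:,::-1];b=s["img"][140:300,280:460,::-1]
cv2.imwrite("pics/x3.png",np.hstack([cv2.resize(a,(480,300)),cv2.resize(b,(320,300))]))
E
```

```text
clock: 7.38
eef_pos: [636.1, 144.0, 83.9]
tool_rot: [3.139, 0.0, 1.465]
force: [-0.1, -0.5, -0.3]
width: -0.1
gripper_force: 0.0
clock: 7.63
eef_pos: [641.7, 143.7, 83.5]
tool_rot: [-3.142, 0.0, 1.466]
force: [-1.0, -0.2, 0.5]
width: -0.2
gripper_force: 0.1
t 7.6333 tcp [641.7 143.7  83.5] rot [-3.142  0.     1.466] w -0.17921391207502624 F [-1.  -0.2  0.5]
```

View pics/x3.png

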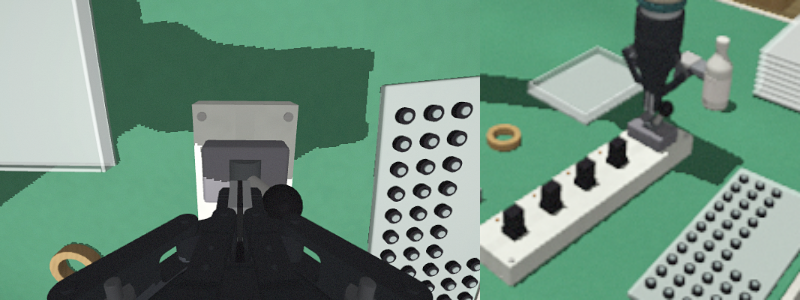

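The lever has gone over, with the knob right of the fingers at (203,282). I push on until it resists.

```bash
for i in 1 2 3 4; do python3 -m crank '[[[0,0.1,0,0],[0,0,0,0]]]' | egrep 'eef|force:' | head -2; done
```

```text
eef_pos: [643.4, 143.7, 83.6]
force: [-1.3, -0.1, 0.3]
eef_pos: [643.6, 143.7, 83.4]
force: [-7.0, 0.6, 3.1]
eef_pos: [643.8, 143.7, 83.4]
force: [-12.0, 0.2, 8.0]
eef_pos: [643.9, 143.7, 83.3]
force: [-17.2, 1.2, 12.1]
```

```bash
python3 -m crank '[[[0,-0.9,0,0],[0,-0.9,0,0],[0,-0.5,-1,0],[0,0,-1,0],[0,0,-1,0],[0,0,-1,0],[0,0,-1,0],[-0.5,0,0,0],[-0.5,0,0,0],[0,0,0,0]]]' -1
python3 - <<'E'
from h import *
s=st();w=ctrl.get_image("wrist");save(w,"w4.png")
print(go(s,[636,57,180]))
E
```

```text
clock: 9.23
eef_pos: [591.3, 119.7, 208.8]
tool_rot: [3.141, 0.003, 1.461]
force: [-0.5, -0.7, -0.2]
width: 85.7
gripper_force: 0.0
t 9.2333 tcp [591.3 119.7 208.8] rot [3.141e+00 3.000e-03 1.461e+00] w 85.73750035241551 F [-0.5 -0.7 -0.2]
[-2.294  2.049  1.158]
```

View pics/w4.png

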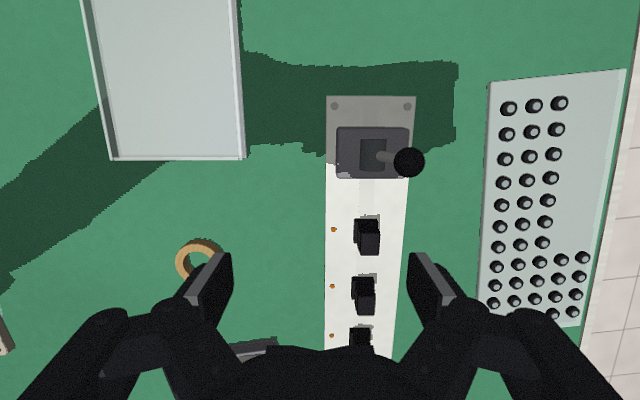

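The toggle stands OFF, with the knob at (162,409). The first plug is at (237,367). I go over it and down.

```bash
python3 -m crank '[[[-0.76,0.68,0,0],[-0.76,0.68,0,0],[-0.77,0.69,0,0],[0,0,0.9,0],[0,0,0.9,0],[0,0,0.9,0],[0,0,0.9,0],[0,0,0.9,0],[0,0,0.9,0],[0,0,0,0],[0,0,0,0]]]'
python3 -m crank '[[[0,0,0.5,0],[0,0,0.5,0],[0,0,0,0]]]'
python3 - <<'E'
from h import *
s=st();w=ctrl.get_image("wrist");save(w,"w5.png")
print(go(s,[636,57,48]))
E
```

```text
clock: 10.2
eef_pos: [635.0, 61.6, 71.8]
tool_rot: [-3.137, 0.001, 1.465]
force: [-0.7, -0.5, 0.4]
width: 85.2
gripper_force: 0.0
clock: 10.45
eef_pos: [635.2, 61.8, 46.9]
tool_rot: [-3.139, 0.0, 1.466]
force: [-0.2, 0.7, -0.3]
width: 85.6
gripper_force: 0.0
t 10.45 tcp [635.2  61.8  46.9] rot [-3.139  0.     1.466] w 85.59326047512418 F [-0.2  0.7 -0.3]
[-0.188  0.05  -0.044]
```

View pics/w5.png

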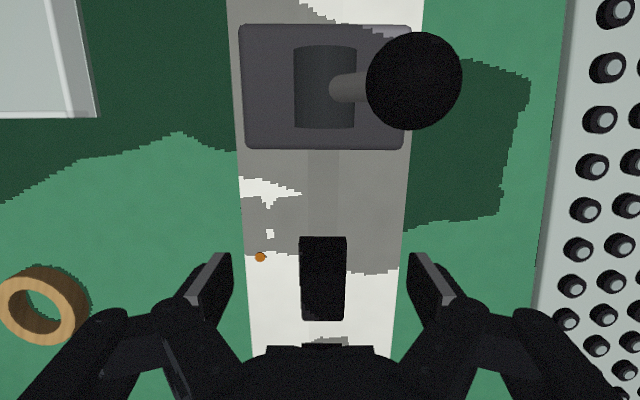

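The head lies between the fingers (rows 237–320, cols 300–347). I grip it and pull.

```bash
python3 -m crank '[[[-0.16,0.04,-0.08,0],[0,0,0,0],[0,0,0,0],[0,0,0,0],[0,0,0,0],[0,0,0,0],[0,0,0,0],[0,0,0,0]]]' 1
python3 -m crank '[[[0,0,-0.2,0],[0,0,-0.2,0],[0,0,-0.3,0],[0,0,-0.4,0],[0,0,-0.8,0],[0,0,-0.8,0],[0,0,-0.8,0],[0,0,-0.8,0],[0,0,0,0]]]'
python3 - <<'E'
from h import *
s=st();w=ctrl.get_image("wrist");a=ctrl.get_image("scene")
for n,z in (("tray",0),("bin",0)):
  for c,im in(("wrist",w),("scene",a)):
    print(n,c,[(np.round(at(im,d["position"],z)[:2]).tolist(),round(d["confidence"],2)) for d in ctrl.place_of(c,n)[:2]])
b=a["img"][140:300,280:460,::-1]
cv2.imwrite("pics/x6.png",np.hstack([cv2.resize(w["img"][:,:,::-1],(480,300)),cv2.resize(b,(320,300))]))
E
```

```text
clock: 11.17
eef_pos: [637.0, 57.7, 51.3]
tool_rot: [-3.141, -0.0, 1.466]
force: [-2.6, 0.2, 6.1]
width: 18.8
gripper_force: 59.5
clock: 11.92
eef_pos: [640.7, 57.2, 164.0]
tool_rot: [3.132, -0.002, 1.466]
force: [0.2, -0.1, 0.2]
width: 18.7
gripper_force: 60.0
t 11.9167 tcp [640.7  57.2 164. ] rot [ 3.132e+00 -2.000e-03  1.466e+00] w 18.728379142135392 F [ 0.2 -0.1  0.2]
tray wrist []
tray scene [([455.0, 248.0], 0.79)]
bin wrist [([431.0, -227.0], 0.81), ([613.0, -133.0], 0.59)]
bin scene [([426.0, -218.0], 0.76)]
```

View pics/x6.png

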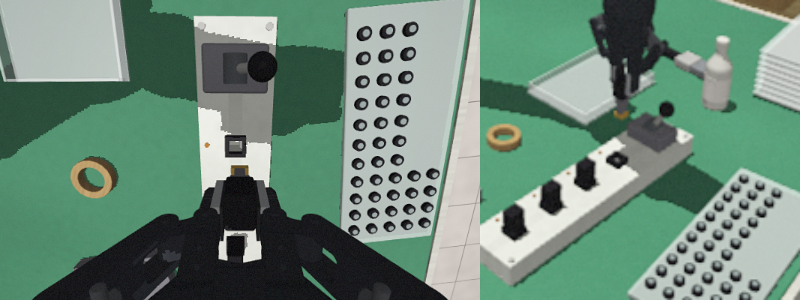

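The plug is out, its gold blade visible below the head and the socket empty. I check the tray outline and compute the transfer.

```bash
python3 - <<'E'
from h import *
T=ctrl.get_image("top")
for n in("tray","bin"):
  m=ctrl.trace("top",n)[0]["mask"].astype(np.uint8)
  c=max(cv2.findContours(m,0,1)[0],key=cv2.contourArea)[:,0]
  P=np.array([at(T,(p[1],p[0]),15)[:2] for p in c],np.float32);print(n,cv2.minAreaRect(P))
s=st();print(go(s,[453,310,164]))
E
```

```text
tray ((490.7195129394531, 342.7661437988281), (42.152976989746094, 102.44392395019531), 58.42389678955078)
bin ((431.05145263671875, -223.23846435546875), (151.560546875, 204.58648681640625), 4.37787389755249)
t 12.3667 tcp [636.6  57.4 157.4] rot [-3.14   0.     1.466] w 18.71833600040778 F [-0.2  0.1 -0.4]
[ 9.276 -8.365 -0.254]
```

```bash
python3 -m crank '[[[0.93,-0.84,0,0],[0.93,-0.84,0,0],[0.93,-0.84,0,0],[0.93,-0.84,0,0],[0.93,-0.84,0,0],[0.93,-0.84,0,0],[0.93,-0.84,0,0],[0.93,-0.84,0,0],[0.93,-0.84,0,0],[0.93,-0.84,0,0],[0,0,0,0],[0,0,0,0]]]'
python3 - <<'E'
from h import *
s=st();w=ctrl.get_image("wrist");save(w,"w7.png")
E
```

```text
clock: 13.37
eef_pos: [451.1, 312.8, 157.9]
tool_rot: [-3.141, -0.0, 1.471]
force: [0.4, -1.1, -0.5]
width: 18.6
gripper_force: 60.1
t 13.3667 tcp [451.1 312.8 157.9] rot [-3.141 -0.     1.471] w 18.60568416199671 F [ 0.4 -1.1 -0.5]
```

View pics/w7.png

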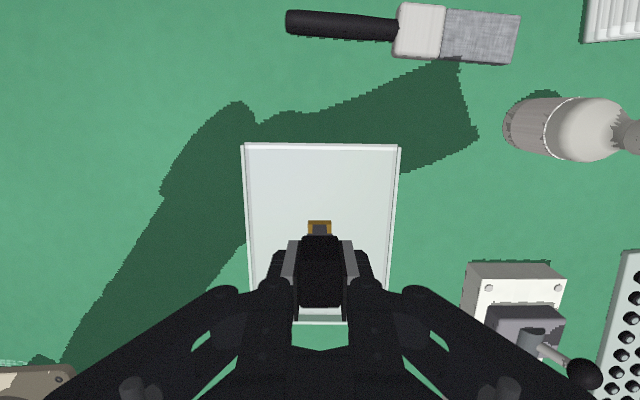

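The tray is square to the tool and centred (cols 242–400), with its far edge at row 144.

```bash
python3 - <<'E'
from h import *
w=ctrl.get_image("wrist")
for p in((144,241),(146,400),(322,298)): print(np.round(at(w,p,22)))
E
python3 -m crank '[[[0,0,0.9,0],[0,0,0.9,0],[0,0,0.9,0],[0,0,0.9,0],[0,0,0.5,0],[0,0,0.3,0],[0,0,0,0],[0,0,0,0]]]'
```

```text
[385. 359.  22.]
[530. 343.  22.]
[412. 158.  22.]
clock: 14.13
eef_pos: [453.6, 309.7, 48.5]
tool_rot: [3.141, 0.0, 1.464]
force: [0.1, -0.0, -0.2]
width: 18.6
gripper_force: 60.1
```

```bash
python3 -m crank '[[[-0.4,0,0,0],[0,0,0.08,0],[0,0,0.04,0],[0,0,0,0]]]'
for i in 1 2 3 4; do python3 -m crank '[[[0,0,0.04,0],[0,0,0,0]]]' | egrep 'eef|^force'; done
```

```text
clock: 14.47
eef_pos: [451.9, 300.8, 45.7]
tool_rot: [3.141, -0.001, 1.465]
force: [-0.4, -0.5, -0.5]
width: 18.4
gripper_force: 60.1
eef_pos: [451.9, 301.1, 45.2]
force: [-1.0, -0.7, 6.0]
eef_pos: [452.0, 301.2, 45.2]
force: [-2.4, -1.8, 15.9]
eef_pos: [452.0, 301.2, 45.1]
force: [-3.7, -3.0, 24.3]
eef_pos: [452.0, 301.3, 45.0]
force: [-6.4, -3.6, 33.9]
```

```bash
python3 -m crank '[[[0,0,-0.13,0],[0,0,0,0]]]' | egrep 'eef|^force'
python3 -m crank '[[[0,0,0,0],[0,0,0,0],[0,0,0,0],[0,0,0,0],[0,0,0,0],[0,0,-0.5,0],[0,0,-1,0],[0,0,-1,0],[0,0,-1,0],[0,0,-1,0],[0,0,0,0],[0,0,0,0]]]' -1
python3 - <<'E'
from h import *
s=st();w=ctrl.get_image("wrist");save(w,"w8.png",None,.6)
print(go(s,[627.7,-17,157]))
E
```

```text
eef_pos: [452.2, 301.6, 45.8]
force: [0.6, -0.8, -0.4]
clock: 16.3
eef_pos: [452.3, 301.4, 158.2]
tool_rot: [3.14, -0.002, 1.466]
force: [0.3, 0.7, -1.4]
width: 85.4
gripper_force: 0.0
t 16.3 tcp [452.3 301.4 158.2] rot [ 3.140e+00 -2.000e-03  1.466e+00] w 85.405501033605 F [ 0.3  0.7 -1.4]
[-11.93    8.309   0.039]
```

View pics/w8.png

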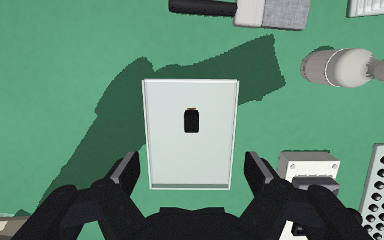

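The first plug stands in the tray at (120,191). I go to the next plug.

```bash
python3 -m crank '[[[-0.99,0.69,0,0],[-0.99,0.69,0,0],[-0.99,0.69,0,0],[-0.99,0.69,0,0],[-0.99,0.69,0,0],[-0.99,0.69,0,0],[-0.99,0.69,0,0],[-0.99,0.69,0,0],[-0.99,0.69,0,0],[-0.99,0.69,0,0],[-0.99,0.69,0,0],[-0.99,0.69,0,0]]]'
python3 -m crank '[[[0,0,0.3,0],[0,0,0.8,0],[0,0,0.8,0],[0,0,0.8,0],[0,0,0,0],[0,0,0,0]]]'
python3 - <<'E'
from h import *
s=st();print(go(s,[627.7,-17.5,49]))
w=ctrl.get_image("wrist");print([(np.round(d["position"]),np.round(at(w,d["position"],10)[:2]),d["confidence"]) for d in ctrl.place_of("wrist","plug")])
E
```

```text
clock: 17.35
eef_pos: [625.7, -17.5, 155.0]
tool_rot: [-3.138, 0.0, 1.466]
force: [-0.0, 0.6, -0.1]
width: 85.7
gripper_force: 0.0
clock: 17.85
eef_pos: [624.6, -16.1, 87.4]
tool_rot: [-3.137, 0.0, 1.466]
force: [-0.3, 0.4, 0.6]
width: 85.3
gripper_force: 0.0
t 17.85 tcp [624.6 -16.1  87.4] rot [-3.137  0.     1.466] w 85.25887330939307 F [-0.3  0.4  0.6]
[-0.041  0.138  1.537]
[(array([212., 323.]), array([626., -20.]), 0.95), (array([296., 322.]), array([618., -95.]), 0.77)]
```

```bash
python3 -m crank '[[[-0.05,0.13,0,0],[0,0,0.8,0],[0,0,0.68,0],[0,0,0,0],[0,0,0,0]]]' | egrep 'eef|^force'
python3 -m crank '[[[0,0,0,0],[0,0,0,0],[0,0,0,0],[0,0,0,0],[0,0,0,0],[0,0,0,0],[0,0,0,0],[0,0,0,0]]]' 1
python3 -m crank '[[[0,0,-0.2,0],[0,0,-0.2,0],[0,0,-0.3,0],[0,0,-0.4,0],[0,0,-0.8,0],[0,0,-0.8,0],[0,0,-0.8,0],[0,0,-0.8,0],[0,0,0,0],[0,0,0,0]]]'
python3 - <<'E'
from h import *
s=st();print(go(s,[448,266,158]))
w=ctrl.get_image("wrist");print([(np.round(d["position"]),np.round(at(w,d["position"],44)[:2]),d["confidence"]) for d in ctrl.place_of("wrist","socket")])
E
```

```text
eef_pos: [629.5, -17.9, 52.9]
force: [1.5, 0.6, -0.4]
clock: 19.03
eef_pos: [628.8, -17.7, 53.2]
tool_rot: [-3.14, -0.0, 1.466]
force: [-2.0, 0.7, 4.6]
width: 18.8
gripper_force: 59.1
clock: 19.87
eef_pos: [631.1, -18.1, 162.6]
tool_rot: [3.137, -0.0, 1.466]
force: [-0.0, 0.8, -0.5]
width: 18.4
gripper_force: 60.1
t 19.8667 tcp [631.1 -18.1 162.6] rot [ 3.137 -0.     1.466] w 18.424042867614947 F [-0.   0.8 -0.5]
[10.532 -8.475  0.146]
[(array([112., 314.]), array([634.,  52.]), 0.91), (array([194., 315.]), array([627., -19.]), 0.87), (array([330., 316.]), array([ 612., -169.]), 0.8), (array([309., 315.]), array([ 613., -142.]), 0.27)]
```

```bash
python3 -m crank '[[[0.957,-0.77,0,0],[0.957,-0.77,0,0],[0.957,-0.77,0,0],[0.957,-0.77,0,0],[0.957,-0.77,0,0],[0.957,-0.77,0,0],[0.957,-0.77,0,0],[0.957,-0.77,0,0],[0.957,-0.77,0,0],[0.957,-0.77,0,0],[0.957,-0.77,0,0],[0,0,0,0]]]'
python3 -m crank '[[[0,0,0,0],[0,0,0.9,0],[0,0,0.9,0],[0,0,0.9,0],[0,0,0.7,0],[0,0,0.4,0],[0,0,0,0],[0,0,0,0]]]'
```

```text
clock: 20.97
eef_pos: [441.2, 272.5, 158.6]
tool_rot: [-3.136, -0.002, 1.475]
force: [-0.7, 0.3, -0.2]
width: 18.5
gripper_force: 60.1
clock: 21.63
eef_pos: [446.9, 265.0, 64.8]
tool_rot: [-3.141, 0.001, 1.464]
force: [0.6, 0.1, -0.4]
width: 18.8
gripper_force: 60.1
```

```bash
python3 - <<'E'
from h import *
s=st();print(go(s,[448,266,48]))
w=ctrl.get_image("wrist");save(w,"w9.png",None,.6)
E
```

```text
t 21.6333 tcp [446.9 265.   64.8] rot [-3.141e+00  1.000e-03  1.464e+00] w 18.783658717815733 F [ 0.6  0.1 -0.4]
[0.046 0.039 0.674]
```

View pics/w9.png

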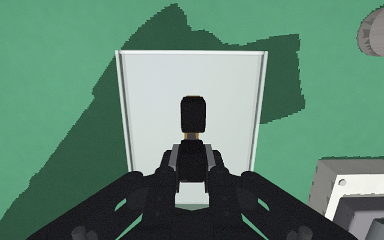

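The first plug stands clear ahead at (115,193). I lower the second.

```bash
python3 -m crank '[[[0,0,0.4,0],[0,0,0.16,0],[0,0,0,0],[0,0,0,0]]]' | egrep 'eef|^force'
for i in 1 2 3; do python3 -m crank '[[[0,0,0.04,0],[0,0,0,0]]]' | egrep 'eef|^force'; done
```

```text
eef_pos: [446.3, 266.1, 51.0]
force: [-0.1, 0.1, -0.2]
eef_pos: [446.5, 266.2, 50.2]
force: [-0.6, 0.1, -0.9]
eef_pos: [446.4, 266.1, 49.1]
force: [-0.6, 0.4, -0.6]
eef_pos: [446.3, 266.1, 48.0]
force: [0.2, 0.8, -0.8]
```

```bash
for i in 1 2 ; do python3 -m crank '[[[0,0,0.03,0],[0,0,0,0]]]' | egrep 'eef|^force'; done
python3 -m crank '[[[0,0,0,0],[0,0,0,0],[0,0,0,0],[0,0,0,0],[0,0,0,0],[0,0,-0.5,0],[0,0,-1,0],[0,0,-1,0],[0,0,-1,0],[0,0,-1,0],[0,0,0,0],[0,0,0,0]]]' -1
python3 - <<'E'
from h import *
s=st();print(go(s,[619.5,-92.1,157]))
E
```

```text
eef_pos: [446.4, 266.1, 47.2]
force: [-0.6, 0.3, -0.7]
eef_pos: [446.4, 266.1, 47.1]
force: [-1.4, -1.1, 5.6]
clock: 23.85
eef_pos: [447.1, 266.7, 160.2]
tool_rot: [3.139, -0.002, 1.466]
force: [-0.5, 0.3, -1.4]
width: 85.3
gripper_force: 0.0
t 23.85 tcp [447.1 266.7 160.2] rot [ 3.139e+00 -2.000e-03  1.466e+00] w 85.28670754587068 F [-0.5  0.3 -1.4]
[-13.553   8.355   0.119]
```

```bash
python3 -m crank '[[[-0.968,0.597,0,0],[-0.968,0.597,0,0],[-0.968,0.597,0,0],[-0.968,0.597,0,0],[-0.968,0.597,0,0],[-0.968,0.597,0,0],[-0.968,0.597,0,0],[-0.968,0.597,0,0],[-0.968,0.597,0,0],[-0.968,0.597,0,0],[-0.968,0.597,0,0],[-0.968,0.597,0,0]]]' | grep eef
python3 -m crank '[[[-0.968,0.597,0,0],[-0.968,0.597,0,0],[0,0,0,0],[0,0,0.8,0],[0,0,0.8,0],[0,0,0.8,0],[0,0,0,0],[0,0,0,0],[0,0,0,0]]]'
python3 - <<'E'
from h import *
s=st();print(go(s,[619.5,-92.1,50]))
w=ctrl.get_image("wrist");print([(np.round(d["position"]),np.round(at(w,d["position"],10)[:2]),d["confidence"]) for d in ctrl.place_of("wrist","plug")])
E
```

```text
eef_pos: [593.5, -42.6, 157.3]
clock: 25.6
eef_pos: [618.8, -92.9, 99.2]
tool_rot: [-3.142, 0.0, 1.466]
force: [-1.0, -0.1, 0.7]
width: 85.2
gripper_force: 0.0
t 25.6 tcp [618.8 -92.9  99.2] rot [-3.142  0.     1.466] w 85.19855689027051 F [-1.  -0.1  0.7]
[0.034 0.023 1.967]
[(array([205., 320.]), array([618., -95.]), 0.86), (array([284., 319.]), array([ 610., -168.]), 0.76)]
```

```bash
python3 -m crank '[[[0.03,0.03,0.9,0],[0,0,0.7,0],[0,0,0.37,0],[0,0,0,0],[0,0,0,0],[0,0,0,0]]]' | egrep 'eef|^force'
python3 -m crank '[[[0,0,0,0],[0,0,0,0],[0,0,0,0],[0,0,0,0],[0,0,0,0],[0,0,0,0],[0,0,0,0],[0,0,0,0]]]' 1
python3 -m crank '[[[0,0,-0.2,0],[0,0,-0.2,0],[0,0,-0.3,0],[0,0,-0.4,0],[0,0,-0.8,0],[0,0,-0.8,0],[0,0,-0.8,0],[0,0,-0.8,0],[0,0,0,0],[0,0,0,0],[0,0,0,0]]]'
python3 - <<'E'
from h import *
s=st();print(go(s,[445,229,158]))
w=ctrl.get_image("wrist");print([(np.round(d["position"]),np.round(at(w,d["position"],44)[:2]),d["confidence"]) for d in ctrl.place_of("wrist","socket")])
E
```

```text
eef_pos: [620.4, -92.4, 51.0]
force: [0.1, -0.5, -0.2]
clock: 26.87
eef_pos: [619.8, -92.2, 50.1]
tool_rot: [3.141, -0.0, 1.466]
force: [-0.3, 0.1, 3.6]
width: 19.1
gripper_force: 59.0
clock: 27.78
eef_pos: [619.0, -91.9, 157.5]
tool_rot: [-3.141, -0.0, 1.466]
force: [-0.0, -0.6, -1.0]
width: 19.0
gripper_force: 60.3
t 27.7833 tcp [619.  -91.9 157.5] rot [-3.141 -0.     1.466] w 18.979847542517565 F [-0.  -0.6 -1. ]
[ 1.2035e+01 -8.2670e+00 -1.2000e-02]
[(array([202., 317.]), array([616., -99.]), 0.84), (array([  7., 323.]), array([636.,  53.]), 0.63), (array([114., 322.]), array([628., -24.]), 0.61)]
```

```bash
python3 -m crank '[[[0.926,-0.636,0,0],[0.926,-0.636,0,0],[0.926,-0.636,0,0],[0.926,-0.636,0,0],[0.926,-0.636,0,0],[0.926,-0.636,0,0],[0.926,-0.636,0,0],[0.926,-0.636,0,0],[0.926,-0.636,0,0],[0.926,-0.636,0,0],[0.926,-0.636,0,0],[0.926,-0.636,0,0]]]'
python3 -m crank '[[[0.926,-0.636,0,0],[0,0,0,0],[0,0,0,0],[0,0,0.9,0],[0,0,0.9,0],[0,0,0.9,0],[0,0,0.7,0],[0,0,0.4,0],[0,0,0,0],[0,0,0,0],[0,0,0,0]]]'
python3 - <<'E'
from h import *
s=st();print(go(s,[445,229,47]))
E
```

```text
clock: 28.88
eef_pos: [457.5, 205.0, 156.6]
tool_rot: [-3.14, 0.001, 1.466]
force: [0.9, -0.7, -0.6]
width: 18.7
gripper_force: 60.3
clock: 29.8
eef_pos: [446.4, 228.5, 63.0]
tool_rot: [3.14, -0.0, 1.465]
force: [0.1, -0.3, -0.2]
width: 18.7
gripper_force: 60.3
t 29.8 tcp [446.4 228.5  63. ] rot [ 3.14  -0.     1.465] w 18.662343101713663 F [ 0.1 -0.3 -0.2]
[ 0.012 -0.059  0.641]
```

```bash
python3 -m crank '[[[0,0,0.4,0],[0,0,0.24,0],[0,0,0,0],[0,0,0,0]]]' | egrep 'eef|^force'
for i in 1 2 3; do python3 -m crank '[[[0,0,0.04,0],[0,0,0,0]]]' | egrep 'eef|^force'; done
```

```text
eef_pos: [445.2, 228.8, 46.0]
force: [0.4, 0.1, -0.7]
eef_pos: [445.6, 228.9, 45.3]
force: [-0.0, 0.1, -0.5]
eef_pos: [445.5, 228.9, 44.3]
force: [-0.1, -0.8, -0.6]
eef_pos: [445.6, 229.0, 44.1]
force: [-1.2, -0.7, 7.6]
```

```bash
python3 -m crank '[[[0,0,0,0],[0,0,0,0],[0,0,0,0],[0,0,0,0],[0,0,0,0],[0,0,-0.5,0],[0,0,-1,0],[0,0,-1,0],[0,0,-1,0],[0,0,-1,0],[0,0,0,0],[0,0,0,0]]]' -1
python3 -m crank '[[[-1,0.54,0,0],[-1,0.54,0,0],[-1,0.54,0,0],[-1,0.54,0,0],[-1,0.54,0,0],[-1,0.54,0,0],[-1,0.54,0,0],[-1,0.54,0,0],[-1,0.54,0,0],[-1,0.54,0,0],[-1,0.54,0,0],[-1,0.54,0,0]]]' | grep eef
python3 -m crank '[[[-1,0.54,0,0],[-1,0.54,0,0],[0,0,0,0],[0,0,0,0],[0,0,0.8,0],[0,0,0.8,0],[0,0,0.8,0],[0,0,0,0],[0,0,0,0],[0,0,0,0]]]'
python3 - <<'E'
from h import *
s=st();print(go(s,[611.3,-167,50]))
w=ctrl.get_image("wrist");print([(np.round(d["position"]),np.round(at(w,d["position"],10)[:2]),d["confidence"]) for d in ctrl.place_of("wrist","plug")])
E
```

```text
clock: 31.63
eef_pos: [446.2, 229.4, 156.9]
tool_rot: [3.139, -0.002, 1.466]
force: [0.3, -0.3, -0.6]
width: 85.4
gripper_force: 0.0
eef_pos: [574.6, -87.6, 154.1]
clock: 33.47
eef_pos: [597.0, -138.3, 96.2]
tool_rot: [3.142, -0.0, 1.467]
force: [0.3, 0.1, 0.4]
width: 85.3
gripper_force: 0.0
t 33.4667 tcp [ 597.  -138.3   96.2] rot [ 3.142 -0.     1.467] w 85.29210577340984 F [0.3 0.1 0.4]
[-1.082  0.688  1.846]
[(array([240., 340.]), array([ 611., -171.]), 0.64)]
```

```bash
python3 -m crank '[[[-0.55,0.35,0,0],[-0.55,0.34,0,0],[0,0,0,0],[0,0,0.9,0],[0,0,0.6,0],[0,0,0.34,0],[0,0,0,0],[0,0,0,0],[0,0,0,0]]]' | egrep 'eef|^force'
python3 -m crank '[[[0,0,0,0],[0,0,0,0],[0,0,0,0],[0,0,0,0],[0,0,0,0],[0,0,0,0],[0,0,0,0],[0,0,0,0]]]' 1
python3 -m crank '[[[0,0,-0.2,0],[0,0,-0.2,0],[0,0,-0.3,0],[0,0,-0.4,0],[0,0,-0.8,0],[0,0,-0.8,0],[0,0,-0.8,0],[0,0,-0.8,0],[0,0,0,0],[0,0,0,0],[0,0,0,0]]]'
python3 - <<'E'
from h import *
s=st();print(go(s,[441,193,158]))
w=ctrl.get_image("wrist");print([(np.round(d["position"]),np.round(at(w,d["position"],44)[:2]),d["confidence"]) for d in ctrl.place_of("wrist","socket")])
E
```

```text
eef_pos: [611.8, -168.2, 50.9]
force: [-0.0, -0.9, 0.7]
clock: 34.98
eef_pos: [611.4, -168.3, 50.1]
tool_rot: [3.141, 0.0, 1.466]
force: [0.3, 0.1, 3.3]
width: 19.0
gripper_force: 58.9
clock: 35.9
eef_pos: [610.6, -168.0, 157.5]
tool_rot: [-3.141, -0.0, 1.466]
force: [-0.3, 0.4, -0.4]
width: 18.8
gripper_force: 60.3
t 35.9 tcp [ 610.6 -168.   157.5] rot [-3.141 -0.     1.466] w 18.777511522765653 F [-0.3  0.4 -0.4]
[ 1.3648e+01 -8.2620e+00 -1.1000e-02]
[(array([197., 320.]), array([ 610., -171.]), 0.8), (array([  4., 323.]), array([629., -21.]), 0.58), (array([191., 174.]), array([ 482., -152.]), 0.23)]
```

```bash
python3 -m crank '[[[0.975,-0.59,0,0],[0.975,-0.59,0,0],[0.975,-0.59,0,0],[0.975,-0.59,0,0],[0.975,-0.59,0,0],[0.975,-0.59,0,0],[0.975,-0.59,0,0],[0.975,-0.59,0,0],[0.975,-0.59,0,0],[0.975,-0.59,0,0],[0.975,-0.59,0,0],[0.975,-0.59,0,0]]]' | egrep 'eef|width'
python3 -m crank '[[[0.975,-0.59,0,0],[0.975,-0.59,0,0],[0,0,0,0],[0,0,0,0],[0,0,0.9,0],[0,0,0.9,0],[0,0,0.9,0],[0,0,0.7,0],[0,0,0.4,0],[0,0,0,0],[0,0,0,0],[0,0,0,0]]]'
python3 - <<'E'
from h import *
s=st();print(go(s,[441,193,47]))
E
```

```text
eef_pos: [464.4, 142.2, 156.6]
width: 18.5
clock: 38.0
eef_pos: [442.3, 192.4, 63.0]
tool_rot: [3.14, -0.0, 1.465]
force: [1.2, -0.7, -0.4]
width: 18.8
gripper_force: 60.3
t 38.0 tcp [442.3 192.4  63. ] rot [ 3.14  -0.     1.465] w 18.78564986835547 F [ 1.2 -0.7 -0.4]
[ 0.017 -0.056  0.639]
```

```bash
python3 -m crank '[[[0,0,0.4,0],[0,0,0.24,0],[0,0,0,0],[0,0,0,0]]]' | egrep 'eef|^force'
for i in 1 2 3; do python3 -m crank '[[[0,0,0.04,0],[0,0,0,0]]]' | egrep 'eef|^force'; done
```

```text
eef_pos: [441.2, 192.8, 46.0]
force: [0.4, -0.4, -0.1]
eef_pos: [441.5, 192.9, 45.3]
force: [0.1, -0.2, 0.0]
eef_pos: [441.5, 192.9, 44.3]
force: [0.1, 0.5, 0.3]
eef_pos: [441.6, 192.9, 44.0]
force: [-1.0, 1.0, 8.8]
```

```bash
python3 -m crank '[[[0,0,0,0],[0,0,0,0],[0,0,0,0],[0,0,0,0],[0,0,0,0],[0,0,-0.5,0],[0,0,-1,0],[0,0,-1,0],[0,0,-1,0],[0,0,-1,0],[0,0,-1,0],[0,0,-1,0]]]' -1 | grep eef
python3 -m crank '[[[-1,0.5,-0.2,0],[-1,0.5,-0.2,0],[-1,0.5,-0.2,0],[-1,0.5,-0.2,0],[-1,0.5,-0.2,0],[-1,0.5,-0.2,0],[-1,0.5,-0.2,0],[-1,0.5,-0.2,0],[-1,0.5,-0.2,0],[-1,0.5,-0.2,0],[-1,0.5,-0.2,0],[0,0,0,0]]]' | grep eef
python3 -m crank '[[[0,0,0,0],[0,0,0,0],[0,0,0,0]]]' | grep eef
python3 - <<'E'
from h import *
s=st();w=ctrl.get_image("wrist");save(w,"w10.png");
E
```

```text
eef_pos: [441.1, 192.7, 206.9]
eef_pos: [550.9, -102.2, 262.0]
eef_pos: [548.9, -93.4, 260.3]
t 41.0833 tcp [548.9 -93.4 260.3] rot [-3.140e+00 -1.000e-03  1.468e+00] w 85.57495973934014 F [-0.2  0.1 -0.7]
```

View pics/w10.png

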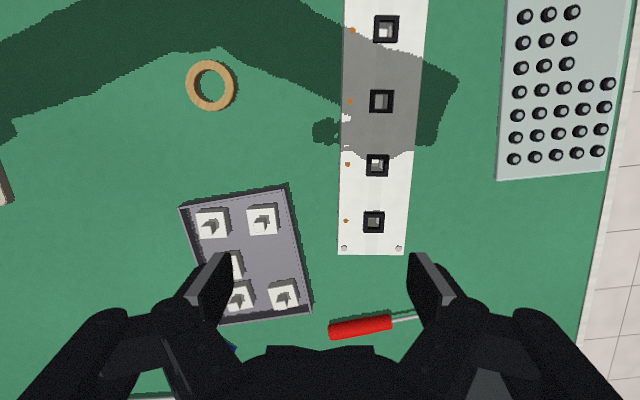

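The view shows all four sockets empty, at about (30,387), (101,381), (165,377) and (222,373). The five white caps are in the bin at left, at (225,210), (219,263), (265,235), (297,238) and (296,284). I now fit collars and caps by matching silhouettes.

```bash
cat > meas.py <<'E'
from h import *
from scipy.optimize import minimize
def hull(im,x,y,psi,half,z0,z1):
    c,s=np.cos(psi),np.sin(psi)
    P=[proj(im,[x+c*a-s*b,y+s*a+c*b,z])[::-1] for a in(-half,half) for b in(-half,half) for z in(z0,z1)]
    return cv2.convexHull(np.array(P,np.float32))
def fitbox(im,mask,x,y,psi,half,z0,z1,freeyaw):
    up=4
    def cost(p):
        h=hull(im,x+p[0],y+p[1],psi+(p[2]/20 if freeyaw else 0),half,z0,z1)
        cx,cy,w,hh=roi
        c=np.zeros((hh*up,w*up),np.uint8);cv2.fillConvexPoly(c,np.round((h[:,0]-[cx,cy]+.5)*up).astype(int),1)
        return float(np.mean((cv2.resize(c.astype(np.float32),(w,hh),interpolation=cv2.INTER_AREA)-M)**2))
    ys,xs=np.nonzero(mask);roi=(max(xs.min()-8,0),max(ys.min()-8,0),np.ptp(xs)+17,np.ptp(ys)+17)
    M=np.zeros((roi[3],roi[2]),np.float32);sub=mask[roi[1]:roi[1]+roi[3],roi[0]:roi[0]+roi[2]];M[:sub.shape[0],:sub.shape[1]]=sub
    best=None
    for a in((-.3,0,.3) if freeyaw else (0,)):
        x0=np.array([0,0,a*20]) if freeyaw else np.zeros(2)
        r=minimize(cost,x0,method="Nelder-Mead",options=dict(initial_simplex=np.vstack([x0]+[x0+np.eye(len(x0))[i]*4 for i in range(len(x0))]),xatol=.05,fatol=1e-6))
        if best is None or r.fun<best.fun:best=r
    p=best.x;return x+p[0],y+p[1],psi+(p[2]/20 if freeyaw else 0),best.fun
def collars(im,psi=-.11):
    g=im["img"];d=(g.max(2)<75).astype(np.uint8);out=[]
    for c in cv2.findContours(d,cv2.RETR_EXTERNAL,cv2.CHAIN_APPROX_NONE)[0]:
        a=cv2.contourArea(c);x,y,w,h=cv2.boundingRect(c)
        ctr=at(im,(y+h/2,x+w/2),40)
        if 580<ctr[0]<670 and -200<ctr[1]<90 and 150<a<3000 and .7<w/h<1.4 and y>1 and x>1 and y+h<398:
            m=np.zeros_like(d);cv2.drawContours(m,[c],-1,1,-1)
            out.append(fitbox(im,m,ctr[0],ctr[1],psi,13,34,44,False))
    return sorted(out,key=lambda o:-o[1])
def caps(im,zb=4,box=(345,515,-335,-110)):
    hsv=cv2.cvtColor(im["img"],cv2.COLOR_RGB2HSV);d=((hsv[...,2]>165)&(hsv[...,1]<40)).astype(np.uint8)
    d=cv2.morphologyEx(d,cv2.MORPH_CLOSE,np.ones((9,9)));out=[]
    for c in cv2.findContours(d,cv2.RETR_EXTERNAL,cv2.CHAIN_APPROX_NONE)[0]:
        a=cv2.contourArea(c);x,y,w,h=cv2.boundingRect(c);ctr=at(im,(y+h/2,x+w/2),zb+12)
        if box[0]<ctr[0]<box[1] and box[2]<ctr[1]<box[3] and a>150:
            m=np.zeros_like(d);cv2.drawContours(m,[c],-1,1,-1)
            out.append((*fitbox(im,m,ctr[0],ctr[1],0.,19,zb,zb+16,True),int(y+h/2),int(x+w/2),int(w),int(h)))
    return out
E
python3 - <<'E'
from meas import *
w=ctrl.get_image("wrist")
C=collars(w)
for o in C: print(np.round(o,3))
for o in caps(w): print("cap",np.round(o,3))
E
```

```text
[ 6.35264e+02  5.37230e+01 -1.10000e-01  3.00000e-02]
[ 6.26865e+02 -2.07270e+01 -1.10000e-01  1.30000e-02]
[ 6.18921e+02 -9.44840e+01 -1.10000e-01  1.20000e-02]
[ 6.10776e+02 -1.69499e+02 -1.10000e-01  1.50000e-02]
cap [ 4.71522e+02 -2.89422e+02  5.60000e-02  8.40000e-02  2.97000e+02
  2.82000e+02  3.10000e+01  2.50000e+01]
cap [ 4.09064e+02 -2.86067e+02  1.11000e+00  1.35000e-01  2.83000e+02
  2.40000e+02  2.60000e+01  5.70000e+01]
cap [ 3.87795e+02 -1.62326e+02 -1.70000e-02  7.70000e-02  2.25000e+02
  2.11000e+02  3.20000e+01  2.70000e+01]
cap [ 4.59788e+02 -1.63300e+02  2.50000e-02  5.50000e-02  2.22000e+02
  2.62000e+02  3.20000e+01  2.80000e+01]
```

```bash
python3 -m crank '[[[-0.97,-0.37,0,0],[-0.97,-0.37,0,0],[-0.97,-0.37,0,0],[-0.97,-0.37,0,0],[-0.97,-0.37,0,0],[-0.97,-0.37,0,0],[-0.97,-0.37,0,0],[-0.97,-0.37,0,0],[-0.97,-0.37,0,0],[-0.97,-0.37,0,0],[0,0,0,0],[0,0,0,0]]]' | grep eef
python3 -m crank '[[[0,0,0,0],[0,0,0,0]]]' | grep eef
python3 - <<'E'
from meas import *
s=st();w=ctrl.get_image("wrist");save(w,"w11.png")
for o in caps(w): print("cap",np.round(o,3).tolist())
E
```

```text
eef_pos: [431.2, -327.1, 260.8]
eef_pos: [432.9, -324.8, 260.6]
t 42.35 tcp [ 432.9 -324.8  260.6] rot [-3.142e+00 -1.000e-03  1.468e+00] w 85.91136976615225 F [-0.7  0.3 -0.2]
cap [377.504, -153.908, -0.27, 0.479, 87.0, 295.0, 133.0, 174.0]
```

View pics/w11.png

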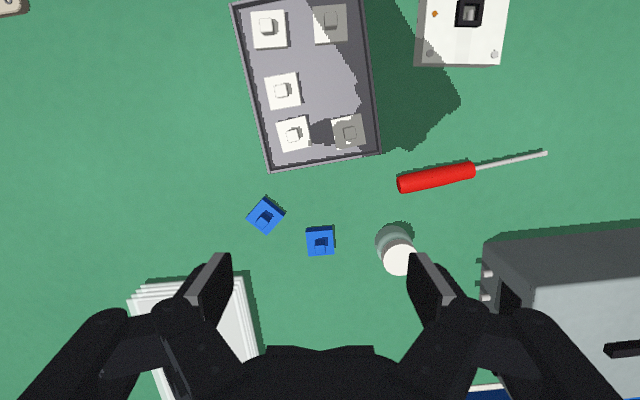

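The view shows the five white caps: lit at (30,269), (90,282) and (133,294), shadowed at (22,330) and (132,348). The blue look-alikes are at (215,265) and (240,320). That was the 14th and last picture, so I work from numbers from here.

```bash
python3 - <<'E'
from h import *
g=ctrl.get_image("wrist")["img"]
for n,(r,c) in dict(lit=(140,305),lit2=(38,255),sh=(28,320),sh2=(143,340),binlit=(60,300),binsh=(75,350),binsh2=(110,355),knob=(90,282),deck=(35,445)).items(): print(n,g[r-1:r+2,c-1:c+2].reshape(-1,3).mean(0).astype(int))
E
```

```text
lit [250 249 243]
lit2 [247 246 239]
sh [249 248 241]
sh2 [150 149 144]
binlit [171 169 175]
binsh [167 165 171]
binsh2 [145 143 149]
knob [249 248 241]
deck [243 245 238]
```

```bash
python3 - <<'E'
import re
t=open('meas.py').read()
a=t.index("    hsv=cv2");b=t.index("    d=cv2.morph")
t=t[:a]+'''    g=cv2.GaussianBlur(im["img"].astype(np.float32),(3,3),0);r_,gg,bb=g[...,0],g[...,1],g[...,2]
    d=((r_-bb>1)&(r_-bb<25)&(gg-r_<6)&(r_>60)).astype(np.uint8);d=cv2.morphologyEx(d,cv2.MORPH_OPEN,np.ones((5,5)))
'''+t[b:].replace("np.ones((9,9))","np.ones((3,3))")
open('meas.py','w').write(t)
E
python3 - <<'E'
from meas import *
w=ctrl.get_image("wrist");save(w,"raw.png")
for o in caps(w): print("cap",np.round(o,3).tolist())
for n in("wrist","top"):
  im=ctrl.get_image(n);print([(np.round(d["position"]).tolist(),np.round(at(im,d["position"],4)[:2]).tolist(),round(d["confidence"],2)) for d in ctrl.place_of(n,"cap")])
E
```

```text
cap [404.01, -280.853, 0.124, 0.005, 134.0, 294.0, 36.0, 36.0]
cap [472.659, -284.682, 0.11, 0.005, 131.0, 348.0, 35.0, 36.0]
cap [397.326, -228.862, 0.067, 0.006, 91.0, 283.0, 38.0, 38.0]
cap [390.583, -159.768, -0.046, 0.006, 29.0, 269.0, 37.0, 41.0]
cap [460.966, -161.789, -0.03, 0.006, 24.0, 330.0, 35.0, 41.0]
[([131.0, 350.0], [476.0, -286.0], 0.89), ([130.0, 294.0], [405.0, -278.0], 0.84), ([240.0, 320.0], [422.0, -438.0], 0.8), ([24.0, 328.0], [459.0, -160.0], 0.73), ([210.0, 267.0], [353.0, -383.0], 0.7), ([92.0, 288.0], [402.0, -231.0], 0.58)]
[([214.0, 378.0], [459.0, -167.0], 0.79), ([234.0, 404.0], [404.0, -235.0], 0.75), ([255.0, 460.0], [346.0, -386.0], 0.73), ([207.0, 421.0], [476.0, -282.0], 0.71), ([236.0, 377.0], [399.0, -162.0], 0.67), ([222.0, 218.0], [443.0, 264.0], 0.55), ([233.0, 419.0], [407.0, -276.0], 0.47), ([147.0, 292.0], [642.0, 64.0], 0.42), ([226.0, 306.0], [429.0, 26.0], 0.38), ([152.0, 349.0], [627.0, -90.0], 0.32)]
```

```bash
python3 -m crank '[[[0,0,0,-1],[0,0,0,-1],[0,0,0,-0.66],[0,0,0.5,0],[0,0,0.5,0],[0,0,0,0],[0,0,0,0]]]' 0.1
python3 - <<'E'
from meas import *
s=st();print(go(s,[472.7,-284.7,105]))
E
```

```text
clock: 43.28
eef_pos: [431.7, -326.3, 235.5]
tool_rot: [-3.14, -0.001, 1.679]
force: [-0.2, 0.2, 0.6]
width: 38.5
gripper_force: 0.0
t 43.2833 tcp [ 431.7 -326.3  235.5] rot [-3.140e+00 -1.000e-03  1.679e+00] w 38.46808967652586 F [-0.2  0.2  0.6]
[1.472 1.816 5.22 ]
```

```bash
python3 -m crank '[[[0.74,0.9,0.2,0],[0.73,0.91,0.3,0],[0,0,0.9,0],[0,0,0.9,0],[0,0,0.9,0],[0,0,0.9,0],[0,0,0.9,0],[0,0,0.2,0],[0,0,0,0],[0,0,0,0],[0,0,0,0]]]' | grep eef
python3 - <<'E'
from meas import *
s=st();w=ctrl.get_image("wrist");save(w,"raw2.png")
for o in caps(w): print("cap",np.round(o,3).tolist())
print(go(s,[472.7,-284.7,22]))
E
```

```text
eef_pos: [474.1, -285.9, 107.4]
t 44.2 tcp [ 474.1 -285.9  107.4] rot [3.139e+00 2.000e-03 1.679e+00] w 38.62354601057308 F [ 0.1 -0.7  0.5]
cap [473.067, -284.818, 0.119, 0.005, 200.0, 319.0, 48.0, 50.0]
cap [404.158, -280.895, 0.131, 0.005, 186.0, 234.0, 55.0, 51.0]
cap [397.398, -228.592, 0.066, 0.007, 119.0, 227.0, 57.0, 55.0]
cap [461.12, -161.549, -0.026, 0.004, 33.0, 322.0, 62.0, 66.0]
cap [390.71, -159.633, -0.04, 0.003, 26.0, 221.0, 64.0, 53.0]
[ 0.06  -0.057  3.414]
```

```bash
python3 -m crank '[[[0.05,-0.04,0.9,0],[0,0,0.9,0],[0,0,0.9,0],[0,0,0.5,0],[0,0,0.1,0],[0,0,0,0],[0,0,0,0],[0,0,0,0]]]'
python3 - <<'E'
from h import *
s=st();print(go(s,[473.1,-284.8,22.5]))
E
```

```text
clock: 44.92
eef_pos: [472.8, -284.6, 24.7]
tool_rot: [3.14, 0.002, 1.679]
force: [-0.5, -0.8, -0.4]
width: 38.3
gripper_force: 0.0
t 44.9167 tcp [ 472.8 -284.6   24.7] rot [3.140e+00 2.000e-03 1.679e+00] w 38.34066727459871 F [-0.5 -0.8 -0.4]
[-0.007  0.009  0.088]
```

```bash
python3 -m crank '[[[0,0,0.09,0],[0,0,0,0],[0,0,0,0],[0,0,0,0],[0,0,0,0],[0,0,0,0],[0,0,0,0],[0,0,0,0]]]' 1
python3 -m crank '[[[0,0,-0.2,0],[0,0,-0.3,0],[0,0,-0.8,0],[0,0,-0.8,0],[0,0,-0.8,0],[0,0,-0.8,0],[0,0,-0.8,0],[0,0,0,0],[0,0,0,0]]]'
python3 - <<'E'
from h import *
s=st();print(go(s,[611,-169.6,135]))
E
```

```text
clock: 45.58
eef_pos: [472.3, -284.2, 21.8]
tool_rot: [3.141, 0.0, 1.679]
force: [0.6, 0.6, 6.5]
width: 12.8
gripper_force: 59.1
clock: 46.33
eef_pos: [472.5, -284.2, 134.9]
tool_rot: [3.139, 0.001, 1.679]
force: [-0.2, -0.2, -0.5]
width: 12.7
gripper_force: 58.5
t 46.3333 tcp [ 472.5 -284.2  134.9] rot [3.139e+00 1.000e-03 1.679e+00] w 12.670559041714302 F [-0.2 -0.2 -0.5]
[3.962e+00 6.001e+00 2.000e-03]
```

```bash
python3 -m crank '[[[0,0,0,0.91],[0,0,0,0.91],[0,0,0,0.91],[0.863,0.834,0,0],[0.863,0.834,0,0],[0.863,0.834,0,0],[0.863,0.834,0,0],[0.863,0.834,0,0],[0.863,0.834,0,0],[0,0,0,0],[0,0,0,0],[0,0,0,0]]]'
python3 - <<'E'
from meas import *
s=st();print(go(s,[611.0,-169.2,60]),(s["tool_rot"][2]-1.461)/.08)
w=ctrl.get_image("wrist");g=caps(w,s["eef_pos"][2]-18,(560,660,-230,-100));print([np.round(o,3).tolist() for o in g])
print([np.round(o,2).tolist() for o in collars(w)])
E
```

```text
clock: 47.33
eef_pos: [609.1, -169.5, 132.4]
tool_rot: [-3.139, 0.001, 1.46]
force: [-0.6, -0.5, -0.5]
width: 12.7
gripper_force: 58.6
t 47.3333 tcp [ 609.1 -169.5  132.4] rot [-3.139e+00  1.000e-03  1.460e+00] w 12.668758616036294 F [-0.6 -0.5 -0.5]
[0.022 0.082 2.895] -0.013530926555077594
[[615.964, -76.423, -0.127, 0.473, 143.0, 323.0, 126.0, 286.0]]
[[619.42, -95.08, -0.11, 0.02], [610.61, -169.44, -0.11, 0.11]]
```

```bash
python3 -m crank '[[[0.02,0.06,0.7,0],[0,0,0.8,0],[0,0,0.7,0],[0,0,0.5,0],[0,0,0,0],[0,0,0,0],[0,0,0,0],[0,0,0,0]]]'
python3 - <<'E'
from h import *
s=st();print(go(s,[611.0,-169.2,52]))
E
```

```text
clock: 48.05
eef_pos: [612.7, -169.5, 67.3]
tool_rot: [3.14, 0.001, 1.46]
force: [0.7, 0.3, 0.7]
width: 12.3
gripper_force: 58.6
t 48.05 tcp [ 612.7 -169.5   67.3] rot [3.14e+00 1.00e-03 1.46e+00] w 12.296743976849614 F [0.7 0.3 0.7]
[ 0.003 -0.071  0.611]
```

```bash
for i in 1 2 3; do python3 -m crank '[[[0,-0.02,0.15,0],[0,0,0,0],[0,0,0,0]]]' | egrep 'eef|^force'; done;for i in 1 2 3; do python3 -m crank '[[[0,0,0.06,0],[0,0,0,0]]]' | egrep 'eef|^force'; done
```

```text
eef_pos: [611.6, -168.6, 62.5]
force: [-0.3, 0.1, -0.0]
eef_pos: [610.8, -168.5, 58.3]
force: [1.4, 0.3, 0.1]
eef_pos: [610.3, -168.6, 54.4]
force: [-0.2, -0.4, -0.1]
eef_pos: [610.5, -168.6, 53.1]
force: [-0.6, 0.7, -0.8]
eef_pos: [610.7, -168.7, 51.9]
force: [-0.2, -0.4, -0.3]
eef_pos: [610.7, -168.7, 51.8]
force: [-2.5, 0.7, 11.1]
```

```bash
python3 -m crank '[[[0,0,-0.03,0],[0,0,0,0],[0,0,0,0],[0,0,0,0],[0,0,-0.3,0],[0,0,-0.8,0],[0,0,-0.8,0],[0,0,-0.8,0],[0,0,0,0],[0,0,0,0]]]' 0.1
python3 - <<'E'
from meas import *
s=st();w=ctrl.get_image("wrist");save(w,"raw3.png")
g=w["img"];r,c=[int(v) for v in proj(w,[611,-169.5,50])];print(r,c)
for p in([611,-169.5,70],[623,-156,50],[598,-183,50],[640,-168,34],[612,-140,34]):
  r,c=[int(round(v)) for v in proj(w,p)];print(p,(r,c),g[r,c])
print([np.round(o,2).tolist() for o in collars(w)])
print(go(s,[461.1,-161.6,107]))
print([(np.round(d["position"]),np.round(at(w,d["position"],34)[:2]),d["confidence"]) for d in ctrl.place_of("wrist","cap")])
E
```

```text
clock: 50.13
eef_pos: [611.4, -169.0, 120.0]
tool_rot: [3.139, 0.0, 1.46]
force: [-0.2, 0.2, -1.0]
width: 38.5
gripper_force: 0.0
t 50.1333 tcp [ 611.4 -169.   120. ] rot [3.139 0.    1.46 ] w 38.46657065587141 F [-0.2  0.2 -1. ]
211 318
[611, -169.5, 70] (221, 319) [122 121 117]
[623, -156, 50] (193, 333) [126 124 120]
[598, -183, 50] (230, 304) [219 218 212]
[640, -168, 34] (199, 355) [129 129 123]
[612, -140, 34] (168, 316) [124 124 119]
[[618.99, -95.52, -0.11, 0.02]]
[-0.371 -6.01   0.504]
[(array([314., 133.]), array([ 430., -256.]), 0.78), (array([206., 319.]), array([ 611., -170.]), 0.75), (array([207.,  82.]), array([ 420., -151.]), 0.7), (array([275., 113.]), array([ 424., -215.]), 0.66), (array([202., 155.]), array([ 480., -153.]), 0.6)]
```

```bash
python3 -m crank '[[[-0.06,-0.86,0,0],[-0.06,-0.86,0,0],[-0.06,-0.86,0,0],[-0.06,-0.86,0,0],[-0.06,-0.86,0,0],[-0.06,-0.86,0,0],[-0.01,-0.85,0,0],[0,0,0.5,-1],[0,0,0,0],[0,0,0,0],[0,0,0,0]]]'
python3 - <<'E'
from meas import *
s=st();w=ctrl.get_image("wrist")
for o in caps(w): print("cap",np.round(o,3).tolist())
print(go(s,[461.1,-161.6,22.3]))
E
```

```text
clock: 51.15
eef_pos: [460.8, -161.4, 105.9]
tool_rot: [-3.142, 0.0, 1.539]
force: [0.7, 0.6, 0.4]
width: 38.7
gripper_force: 0.0
t 51.15 tcp [ 460.8 -161.4  105.9] rot [-3.142  0.     1.539] w 38.69201355298858 F [0.7 0.6 0.4]
cap [432.086, -283.448, -0.27, 0.264, 324.0, 279.0, 18.0, 40.0]
cap [399.842, -205.272, -0.136, 0.323, 268.0, 238.0, 27.0, 33.0]
cap [390.551, -159.508, -0.04, 0.004, 202.0, 234.0, 54.0, 50.0]
cap [461.222, -161.587, -0.03, 0.005, 201.0, 321.0, 48.0, 51.0]
[-0.008  0.012  3.342]
```

```bash
python3 -m crank '[[[0,0.01,0.9,0],[0,0,0.9,0],[0,0,0.9,0],[0,0,0.54,0],[0,0,0,0],[0,0,0,0],[0,0,0,0]]]' | egrep 'eef|^force'
python3 -m crank '[[[0,0,0.09,0],[0,0,0,0],[0,0,0,0],[0,0,0,0],[0,0,0,0],[0,0,0,0],[0,0,0,0],[0,0,0,0]]]' 1
python3 -m crank '[[[0,0,-0.2,0],[0,0,-0.3,0],[0,0,-0.8,0],[0,0,-0.8,0],[0,0,-0.8,0],[0,0,-0.8,0],[0,0,-0.8,1],[0,0,0,0],[0,0,0,0]]]'
python3 - <<'E'
from h import *
s=st();print(go(s,[619.0,-95.0,135]))
E
```

```text
eef_pos: [461.2, -161.6, 25.7]
force: [0.7, -0.3, -0.1]
clock: 52.45
eef_pos: [461.1, -161.4, 23.6]
tool_rot: [3.14, 0.0, 1.54]
force: [0.5, 0.8, 7.2]
width: 12.4
gripper_force: 59.1
clock: 53.2
eef_pos: [461.1, -161.2, 136.5]
tool_rot: [3.139, 0.0, 1.461]
force: [-0.1, 0.6, 0.4]
width: 12.4
gripper_force: 58.6
t 53.2 tcp [ 461.1 -161.2  136.5] rot [3.139 0.    1.461] w 12.382062707360246 F [-0.1  0.6  0.4]
[3.321 5.989 0.074]
```

```bash
python3 -m crank '[[[0.475,0.857,0,0],[0.475,0.857,0,0],[0.475,0.857,0,0],[0.475,0.857,0,0],[0.475,0.857,0,0],[0.475,0.857,0,0],[0.475,0.85,0,0],[0,0,0,0],[0,0,0,0],[0,0,0,0]]]' | egrep 'eef|width'
python3 -m crank '[[[0,0,0.7,0],[0,0,0.8,0],[0,0,0.7,0],[0,0,0.4,0],[0,0,0,0],[0,0,0,0],[0,0,0,0],[0,0,0,0]]]'
python3 - <<'E'
from h import *
s=st();print(go(s,[619.1,-94.9,53.5]))
E
```

```text
eef_pos: [617.0, -95.5, 134.1]
width: 11.9
clock: 54.7
eef_pos: [619.2, -95.6, 71.5]
tool_rot: [3.14, 0.0, 1.46]
force: [-0.0, -0.7, 0.1]
width: 12.4
gripper_force: 58.7
t 54.7 tcp [619.2 -95.6  71.5] rot [3.14 0.   1.46] w 12.440374028541136 F [-0.  -0.7  0.1]
[ 0.027 -0.009  0.72 ]
```

```bash
for i in 1 2 3; do python3 -m crank '[[[0.01,0,0.17,0],[0,0,0,0],[0,0,0,0]]]' | egrep 'eef|^force'; done;for i in 1 2 3; do python3 -m crank '[[[0,0,0.06,0],[0,0,0,0]]]' | egrep 'eef|^force'; done
```

```text
eef_pos: [618.5, -94.8, 66.1]
force: [0.1, 0.1, -0.2]
eef_pos: [618.3, -94.5, 61.5]
force: [-0.0, -0.1, -1.0]
eef_pos: [618.4, -94.3, 57.2]
force: [-0.0, -0.4, -1.1]
eef_pos: [618.5, -94.4, 55.8]
force: [-1.4, 0.2, 0.7]
eef_pos: [618.5, -94.4, 54.3]
force: [-0.4, 0.6, -0.1]
eef_pos: [618.7, -94.4, 53.7]
force: [-0.8, 1.1, 4.6]
```

```bash
python3 -m crank '[[[0,0,0,0],[0,0,0,0],[0,0,0,0],[0,0,0,0],[0,0,-0.3,0],[0,0,-0.8,0],[0,0,-0.8,0],[0,0,-0.8,0],[0,0,0,0],[0,0,0,0]]]' 0.1
python3 - <<'E'
from meas import *
s=st();w=ctrl.get_image("wrist")
print([np.round(o,2).tolist() for o in collars(w)])
print([(np.round(d["position"]),np.round(at(w,d["position"],34)[:2]),d["confidence"]) for d in ctrl.place_of("wrist","cap")])
print(go(s,[404.2,-280.9,122]))
E
```

```text
clock: 56.78
eef_pos: [619.5, -94.6, 122.1]
tool_rot: [3.139, 0.0, 1.46]
force: [0.0, -0.0, -0.3]
width: 38.5
gripper_force: 0.0
t 56.7833 tcp [619.5 -94.6 122.1] rot [3.139 0.    1.46 ] w 38.54443224896956 F [ 0.  -0.  -0.3]
[[627.28, -20.66, -0.11, 0.02]]
[(array([202., 315.]), array([616., -93.]), 0.82), (array([334., 130.]), array([ 426., -205.]), 0.78), (array([278., 100.]), array([ 418., -143.]), 0.65), (array([284., 320.]), array([ 612., -169.]), 0.6)]
[-8.355 -7.738 -0.018]
```

```bash
python3 -m crank '[[[-0.928,-0.86,0,0],[-0.928,-0.86,0,0],[-0.928,-0.86,0,0],[-0.928,-0.86,0,0],[-0.928,-0.86,0,0],[-0.928,-0.86,0,0],[-0.928,-0.86,0,0],[-0.928,-0.86,0,0],[-0.928,-0.86,0,0],[0,0,0,-1],[0,0,0,-1],[0,0,0,-1]]]' | grep eef
python3 -m crank '[[[0,0,0.5,0],[0,0,0,0],[0,0,0,0],[0,0,0,0]]]'
python3 - <<'E'
from meas import *
s=st();w=ctrl.get_image("wrist")
for o in caps(w): print("cap",np.round(o,3).tolist())
print(go(s,[404.2,-280.9,22.3]))
E
```

```text
eef_pos: [402.0, -280.7, 119.7]
clock: 58.22
eef_pos: [402.9, -280.4, 107.8]
tool_rot: [-3.141, -0.001, 1.7]
force: [-0.7, -0.2, 0.4]
width: 38.2
gripper_force: 0.0
t 58.2167 tcp [ 402.9 -280.4  107.8] rot [-3.141e+00 -1.000e-03  1.700e+00] w 38.19550539705586 F [-0.7 -0.2  0.4]
cap [404.193, -280.645, 0.127, 0.005, 202.0, 322.0, 48.0, 50.0]
cap [397.335, -228.55, 0.053, 0.006, 137.0, 323.0, 54.0, 55.0]
cap [390.531, -159.835, -0.037, 0.006, 37.0, 326.0, 62.0, 71.0]
[-0.029  0.054  3.418]
```

```bash
python3 -m crank '[[[-0.01,0.05,0.9,0],[0,0,0.9,0],[0,0,0.9,0],[0,0,0.64,0],[0,0,0,0],[0,0,0,0],[0,0,0,0]]]' | egrep 'eef|^force'
python3 -m crank '[[[0,0,0.06,0],[0,0,0,0],[0,0,0,0],[0,0,0,0],[0,0,0,0],[0,0,0,0],[0,0,0,0],[0,0,0,0]]]' 1
python3 -m crank '[[[0,0,-0.2,0],[0,0,-0.3,0],[0,0,-0.8,0],[0,0,-0.8,0],[0,0,-0.8,0],[0,0,-0.8,0],[0,0,-0.8,1],[0,0,0,1],[0,0,0,1],[0,0,0,0],[0,0,0,0]]]'
python3 - <<'E'
from h import *
s=st();print(go(s,[627.3,-20.5,135]))
E
```

```text
eef_pos: [404.9, -281.1, 25.4]
force: [-0.6, -0.2, 1.0]
clock: 59.52
eef_pos: [405.1, -281.0, 24.1]
tool_rot: [3.14, 0.001, 1.7]
force: [0.3, -0.3, 6.5]
width: 12.1
gripper_force: 58.9
clock: 60.43
eef_pos: [404.5, -280.4, 136.0]
tool_rot: [3.141, 0.0, 1.463]
force: [-0.2, -0.1, -0.2]
width: 12.5
gripper_force: 58.7
t 60.4333 tcp [ 404.5 -280.4  136. ] rot [3.141 0.    1.463] w 12.45445180742365 F [-0.2 -0.1 -0.2]
[11.298  7.737  0.041]
```

```bash
python3 -m crank '[[[0.94,0.645,0,0],[0.94,0.645,0,0],[0.94,0.645,0,0],[0.94,0.645,0,0],[0.94,0.645,0,0],[0.94,0.645,0,0],[0.94,0.645,0,0],[0.94,0.645,0,0],[0.94,0.645,0,0],[0.94,0.645,0,0],[0.94,0.645,0,0],[0.94,0.645,0,0]]]' | egrep 'eef|width'
python3 -m crank '[[[0,0,0,0],[0,0,0,0],[0,0,0.7,0],[0,0,0.8,0],[0,0,0.7,0],[0,0,0.3,0],[0,0,0,0],[0,0,0,0],[0,0,0,0],[0,0,0,0]]]'
python3 - <<'E'
from h import *
s=st();print(go(s,[627.3,-20.4,54]))
E
```

```text
eef_pos: [628.3, -20.5, 135.3]
width: 12.6
clock: 62.27
eef_pos: [628.7, -22.2, 74.3]
tool_rot: [3.14, -0.0, 1.46]
force: [-0.7, -0.7, -0.7]
width: 12.1
gripper_force: 58.7
t 62.2667 tcp [628.7 -22.2  74.3] rot [ 3.14 -0.    1.46] w 12.085919520579418 F [-0.7 -0.7 -0.7]
[ 0.065 -0.065  0.811]
```

```bash
python3 -m crank '[[[0.05,-0.05,0.2,0],[0,0,0,0],[0,0,0,0],[0,0,0,0]]]' | egrep 'eef|^force|width'; for i in 1 2; do python3 -m crank '[[[0,0,0.2,0],[0,0,0,0],[0,0,0,0]]]' | egrep 'eef|^force'; done;for i in 1 2 3; do python3 -m crank '[[[0,0,0.06,0],[0,0,0,0]]]' | egrep 'eef|^force'; done
```

```text
eef_pos: [626.8, -20.3, 68.1]
force: [0.8, -0.6, -0.7]
width: 12.0
eef_pos: [626.5, -20.3, 62.6]
force: [0.3, -0.2, -1.0]
eef_pos: [626.5, -20.3, 57.6]
force: [0.2, 0.2, -0.5]
eef_pos: [626.8, -20.3, 56.3]
force: [-0.3, 0.1, -0.8]
eef_pos: [626.8, -20.4, 54.9]
force: [-0.6, 0.2, 0.1]
eef_pos: [627.0, -20.4, 54.2]
force: [-1.8, 0.1, 4.9]
```

Seated at the expected height. I release it and go for the last cap.

```bash
python3 -m crank '[[[0,0,0,0],[0,0,0,0],[0,0,0,0],[0,0,0,0],[0,0,-0.3,0],[0,0,-0.8,0],[0,0,-0.8,0],[0,0,-0.8,0],[0,0,0,0],[0,0,0,0]]]' 0.1
python3 - <<'E'
from meas import *
s=st();w=ctrl.get_image("wrist")
print([np.round(o,2).tolist() for o in collars(w)])
print([(np.round(d["position"]),np.round(at(w,d["position"],34)[:2]),d["confidence"]) for d in ctrl.place_of("wrist","cap")])
print(go(s,[397.4,-228.6,122]))
E
```

```text
clock: 64.43
eef_pos: [627.8, -20.5, 122.6]
tool_rot: [3.139, -0.0, 1.46]
force: [-0.8, 0.3, -0.2]
width: 38.4
gripper_force: 0.0
t 64.4333 tcp [627.8 -20.5 122.6] rot [ 3.139 -0.     1.46 ] w 38.428928197343424 F [-0.8  0.3 -0.2]
[[635.52, 53.66, -0.11, 0.01]]
[(array([201., 321.]), array([629., -19.]), 0.97), (array([339., 119.]), array([ 421., -136.]), 0.91), (array([280., 319.]), array([619., -92.]), 0.78), (array([354., 321.]), array([ 613., -173.]), 0.68)]
[-9.291e+00 -8.241e+00 -2.000e-03]
```

```bash
python3 -m crank '[[[-0.929,-0.824,0,0],[-0.929,-0.824,0,0],[-0.929,-0.824,0,0],[-0.929,-0.824,0,0],[-0.929,-0.824,0,0],[-0.929,-0.824,0,0],[-0.929,-0.824,0,0],[-0.929,-0.824,0,0],[-0.929,-0.824,0,0],[-0.929,-0.824,0,0],[0,0,0,-1],[0,0,0,-1]]]' | grep eef
python3 -m crank '[[[0,0,0.5,-0.1],[0,0,0,0],[0,0,0,0],[0,0,0,0]]]'
python3 - <<'E'
from meas import *
s=st();w=ctrl.get_image("wrist")
for o in caps(w): print("cap",np.round(o,3).tolist())
print(go(s,[397.4,-228.6,22.3]))
E
```

```text
eef_pos: [394.0, -229.7, 120.4]
clock: 65.87
eef_pos: [396.2, -228.3, 108.3]
tool_rot: [-3.141, -0.0, 1.628]
force: [0.7, -0.6, -0.2]
width: 38.2
gripper_force: 0.0
t 65.8667 tcp [ 396.2 -228.3  108.3] rot [-3.141 -0.     1.628] w 38.1747610758408 F [ 0.7 -0.6 -0.2]
cap [397.411, -228.527, 0.059, 0.006, 201.0, 322.0, 48.0, 50.0]
cap [390.631, -159.691, -0.036, 0.005, 114.0, 319.0, 56.0, 57.0]
[-0.017  0.051  3.441]
```

```bash
python3 -m crank '[[[-0.01,0.04,0.9,0],[0,0,0.9,0],[0,0,0.9,0],[0,0,0.65,0],[0,0,0,0],[0,0,0,0],[0,0,0,0]]]' | egrep 'eef|^force'
python3 -m crank '[[[0,0,0.06,0],[0,0,0,0],[0,0,0,0],[0,0,0,0],[0,0,0,0],[0,0,0,0],[0,0,0,0],[0,0,0,0]]]' 1
python3 -m crank '[[[0,0,-0.2,0],[0,0,-0.3,0],[0,0,-0.8,0],[0,0,-0.8,0],[0,0,-0.8,0],[0,0,-0.8,0],[0,0,-0.8,1],[0,0,0,1],[0,0,0,0.1],[0,0,0,0],[0,0,0,0]]]'
python3 - <<'E'
from h import *
s=st();print(go(s,[635.5,54,135]))
E
```

```text
eef_pos: [397.9, -229.0, 25.5]
force: [-0.5, 0.0, -1.2]
clock: 67.17
eef_pos: [398.2, -229.0, 24.6]
tool_rot: [3.14, 0.001, 1.628]
force: [-0.7, 0.9, 6.6]
width: 12.8
gripper_force: 59.0
clock: 68.08
eef_pos: [397.2, -228.2, 135.7]
tool_rot: [-3.141, -0.0, 1.462]
force: [0.4, -0.5, 0.1]
width: 12.2
gripper_force: 58.7
t 68.0833 tcp [ 397.2 -228.2  135.7] rot [-3.141 -0.     1.462] w 12.157856601470897 F [ 0.4 -0.5  0.1]
[12.254  8.255  0.027]
```

```bash
python3 -m crank '[[[0.943,0.635,0,0],[0.943,0.635,0,0],[0.943,0.635,0,0],[0.943,0.635,0,0],[0.943,0.635,0,0],[0.943,0.635,0,0],[0.943,0.635,0,0],[0.943,0.635,0,0],[0.943,0.635,0,0],[0.943,0.635,0,0],[0.943,0.635,0,0],[0.943,0.635,0,0]]]' | egrep 'eef|width'
python3 -m crank '[[[0.943,0.635,0,0],[0,0,0,0],[0,0,0,0],[0,0,0,0],[0,0,0.7,0],[0,0,0.8,0],[0,0,0.7,0],[0,0,0.3,0],[0,0,0,0],[0,0,0,0],[0,0,0,0],[0,0,0,0]]]'
python3 - <<'E'
from h import *
s=st();print(go(s,[635.5,54.1,54.5]))
E
```

```text
eef_pos: [618.0, 32.6, 134.8]
width: 12.4
clock: 70.08
eef_pos: [637.2, 52.8, 74.5]
tool_rot: [3.14, -0.0, 1.46]
force: [-0.4, 1.0, -1.1]
width: 12.6
gripper_force: 58.7
t 70.0833 tcp [637.2  52.8  74.5] rot [ 3.14 -0.    1.46] w 12.577334411555928 F [-0.4  1.  -1.1]
[ 0.044 -0.076  0.802]
```

```bash
python3 -m crank '[[[0.03,-0.05,0.2,0],[0,0,0,0],[0,0,0,0],[0,0,0,0]]]' | egrep 'eef|^force|width'; for i in 1 2; do python3 -m crank '[[[0,0,0.2,0],[0,0,0,0],[0,0,0,0]]]' | egrep 'eef|^force'; done;for i in 1 2 3; do python3 -m crank '[[[0,0,0.06,0],[0,0,0,0]]]' | egrep 'eef|^force'; done
```

```text
eef_pos: [635.3, 54.2, 68.4]
force: [0.7, -0.3, 0.2]
width: 12.3
eef_pos: [634.9, 54.1, 62.8]
force: [-0.7, -0.3, -0.1]
eef_pos: [634.9, 54.1, 57.9]
force: [0.1, -0.2, -0.7]
eef_pos: [635.2, 54.0, 56.6]
force: [-0.1, 0.2, 0.2]
eef_pos: [635.2, 54.0, 55.1]
force: [1.1, 0.3, 0.4]
eef_pos: [635.3, 54.1, 54.7]
force: [-1.3, 0.3, 5.1]
```

```bash
python3 -m crank '[[[0,0,0,0],[0,0,0,0],[0,0,0,0],[0,0,0,0],[0,0,-0.3,0],[0,0,-0.8,0],[0,0,-0.8,0],[0,0,-0.8,0],[0,0,-1,0],[0,0,-1,0],[0,0,-1,0],[0,0,-1,0]]]' 0.1 | grep eef
python3 -m crank '[[[-0.8,-0.8,-0.3,0],[-0.8,-0.8,-0.3,0],[-0.8,-0.8,-0.3,0],[-0.8,-0.8,-0.3,0],[-0.8,-0.8,-0.3,0],[-0.8,-0.8,0,0],[0,0,0,0],[0,0,0,0],[0,0,0,0]]]'
python3 - <<'E'
from h import *
for cam in("wrist","top","scene"):
  w=ctrl.get_image(cam)
  for n,z in(("cap",34),("plug",4),("toggle_tip",100),("socket",44)):
    print(cam,n,[(np.round(d["position"]).astype(int).tolist(),np.round(at(w,d["position"],z)[:2]).tolist(),round(d["confidence"],2)) for d in ctrl.place_of(cam,n)])
E
```

```text
eef_pos: [635.1, 53.9, 223.0]
clock: 73.17
eef_pos: [503.4, -51.5, 259.3]
tool_rot: [3.14, -0.001, 1.46]
force: [0.1, -0.1, 0.8]
width: 38.3
gripper_force: 0.0
wrist cap [([192, 413], [619.0, -95.0], 0.98), ([132, 416], [623.0, -20.0], 0.9), ([63, 426], [636.0, 56.0], 0.88), ([245, 407], [610.0, -169.0], 0.8), ([245, 253], [403.0, -145.0], 0.67)]
wrist plug []
wrist toggle_tip [([280, 288], [455.0, -164.0], 0.59)]
wrist socket []
top cap [([240, 376], [390.0, -156.0], 0.7), ([144, 298], [646.0, 45.0], 0.66), ([227, 476], [421.0, -419.0], 0.62), ([150, 319], [630.0, -10.0], 0.59), ([157, 378], [607.0, -165.0], 0.52), ([253, 460], [354.0, -376.0], 0.52), ([218, 231], [451.0, 224.0], 0.45)]
top plug [([226, 247], [430.0, 186.0], 0.65), ([219, 217], [449.0, 268.0], 0.65), ([216, 206], [457.0, 298.0], 0.65)]
top toggle_tip []
top socket [([151, 322], [623.0, -18.0], 0.86), ([156, 379], [610.0, -167.0], 0.79), ([148, 291], [633.0, 62.0], 0.77), ([152, 349], [621.0, -88.0], 0.75)]
scene cap [([298, 165], [448.0, -454.0], 0.8), ([263, 298], [609.0, -169.0], 0.76), ([223, 355], [625.0, 63.0], 0.72), ([275, 167], [386.0, -405.0], 0.63), ([250, 322], [626.0, -91.0], 0.59), ([241, 341], [641.0, -28.0], 0.56), ([239, 245], [430.0, -186.0], 0.49)]
scene plug [([181, 351], [451.0, 296.0], 0.68), ([192, 329], [435.0, 187.0], 0.62), ([192, 339], [460.0, 214.0], 0.6), ([188, 345], [461.0, 244.0], 0.51)]
scene toggle_tip [([195, 381], [655.0, 145.0], 0.58), ([171, 392], [605.0, 293.0], 0.31)]
scene socket [([219, 357], [625.0, 73.0], 0.97), ([250, 320], [629.0, -104.0], 0.96), ([261, 300], [615.0, -169.0], 0.68), ([232, 339], [620.0, -9.0], 0.68)]
```

```bash
python3 - <<'E'
from h import *
w=ctrl.get_image("scene")
for p in([669,141,100],[622,146,100]):
  r,c=proj(w,p);print(p,(round(r),round(c)),w["img"][int(r)-1:int(r)+2,int(c)-1:int(c)+2].reshape(-1,3).mean(0).astype(int))
T=ctrl.get_image("top")
for p in([452,301,68],[447,266,68],[446,229,68],[442,193,68],[446,247,4]):
  r,c=proj(T,p);print(p,(round(r),round(c)),T["img"][round(r),round(c)])
E
```

```text
[669, 141, 100] (198, 384) [44 41 45]
[622, 146, 100] (191, 371) [ 88 162 124]
[452, 301, 68] (217, 199) [44 41 45]
[447, 266, 68] (219, 212) [45 42 46]
[446, 229, 68] (220, 226) [45 43 46]
[442, 193, 68] (221, 240) [24 23 26]
[446, 247, 4] (220, 224) [78 80 79]
```

All checks agree: the toggle is OFF, four plugs stand in the tray and four caps are seated. I hand in.

```bash
python3 -c "
from cell import ctrl
print(ctrl.finish_job())"
```

```text
the job is handed in; nothing more can be done
None
```

The job is handed in, though it returned no verdict: the dock was switched off first, then all four plugs went into the tray, and a white cap now stands over each of the four sockets with its rim on the deck; the spare cap is still in the bin.

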